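# Clamp a paint tin in the bench tin shaker

### The job

Lift the hood of the tin shaker fully open until it rests on its stop. Then, using only the trigger of the clamp inside (do not push the tin or the pressure plate), pump it stroke by stroke until the plate meets the paint tin in the cradle and presses it snugly against the end plate, without crushing it. Finish while you are still holding the trigger squeezed on the tin, because the ratchet can slip back part of a tooth if you let go; leave the pouring tin, cup and tin opener near by where they are.

Things in the scene. Friction and masses are not known exactly. Their poses are not given: they have to be found in the camera images.
- shaker: Tin shaker, fixed: grey steel case 140 x 300 mm (x by y), rim 85 mm up, under a dark blue hood. Origin: centre of its underside. x: front (knob, switch, hood handle) to rear (hinge); y: left along the case; z up. Inside from -y to +y: red clamp head with upright black grip and trigger (at x = 0), toothed bar, square pressure plate, tin on its side, end plate.
- cradle (a joint): Float of the cradle that carries the clamp, tin and end plate along the shaker's y, m, 0 at rest, -0.008 to 0.020. Soft rubber mounts, 0.12 N/mm: a pinch on grip and trigger centres itself by moving the cradle.
- hood (a joint): Opening angle of the hood, rad: 0 shut, 1.75 resting open on its stop. Hinge line along y at the rear rim. The hood is a box without floor, 140 x 300 x 93 mm, 0.45 kg; below about 1 rad it falls shut, beyond that it falls slowly open.
- hood_hinge (a point): Middle of the hood's hinge line: rear rim of the case, 70 mm along +x and 85 mm above the shaker's origin.
- hood_handle (a point): Middle of the black bow handle on the hood's front: round bar 10 mm thick, 100 mm long along y, 30 mm clear behind it; shut, 133 mm above the bench, the hood's top 45 mm higher. From the hinge 175 mm towards -x and 48 mm up; turns with the hood. Fingers pinching it across x can stay vertical, the bar turns between them.
- tin: White and grey paint tin, 68 mm across, 82 mm long, 0.36 kg, lying loose on its side on two rubber rails, axis along the shaker's y, 54 mm above the bench. Origin: centre of its bottom, which faces the end plate (+y); its z axis points to its lid (-y, towards the pressure plate).
- plate: Square pressure plate 56 x 56 mm at the front of the toothed bar. Origin within 1 mm of its rubber face, which looks to +y at the tin's lid. It sits on a spring buffer, 5 N/mm, that yields up to 8 mm.
- end_plate: Upright end plate of the cradle behind the tin, 60 mm wide, 66 mm high. Origin: centre of its rubber face, which looks to -y at the bottom of the tin; 118 mm along +y and 55 mm up from the shaker's origin.
- feed (a joint): Advance of the toothed bar with the plate towards the tin, m, 0 to 0.046; starts at 0 to 0.02. Grows 8 mm with each full squeeze; a pawl stops it going back, in teeth of 4 mm. 14 to 34 mm are needed until the tin is up against the end plate.
- trigger (a joint): Trigger angle, rad: 0 released (top away from the grip, to +y), 0.42 squeezed to its stop; springs back (3.5 to 5 N at 57 mm from the pivot). With the tin loose a squeeze goes to 0.42; with it tight it stalls short of that. The plate presses about 2.4 x finger force less 15 N: squeeze with 12 to 25 N. Above 85 N on the tin it is crushed.
- trigger_grip (a point): Centre line of the trigger, 57 mm from its pivot, where a finger pushes on a black ribbed pad that bulges to +y (its outer face 9 mm from this point); released, 144 mm above the bench. The pad is 26 mm wide (x), the trigger goes on 18 mm above this point. The pivot is 55 mm along -y and 88 mm up from the shaker's origin.
- grip_face (a point): Point on the outer (-y) face of the upright black pistol grip, 145 mm above the bench. The grip is 18 mm thick (from here to +y), 26 mm wide (x), its top 165 mm up. From this face to the trigger's outer face: 61 mm released, 37 mm squeezed. Nothing else within 60 mm of them stands higher than 115 mm.
- pour_can: Bystander: small paint tin with black pouring lid and red lever, 84 x 76 x 113 mm, standing on the bench; origin at its underside. Leave it alone.
- cup: Bystander: clear mixing cup, 73 mm wide, 88 mm high, standing on the bench; origin at its underside. Leave it alone.
- opener: Bystander: tin opener like a screwdriver with yellow handle, 201 mm long, lying on the bench; origin at its underside. Leave it alone.

How it is judged:
By the outcome, as a careful person would: the job done as asked, in the order asked, and still so for the second after the job is handed in, while the arm keeps its last pose, push and grip.
It also fails if it takes over 61 s, if anything falls off the work surface, if the arm or the gripper's body presses on something with over 40 N, if the wrist force passes 120 N, or if a joint passes its speed limit or range.

### The arm

A 6-joint arm with a two-finger parallel gripper is mounted at the origin on a cart in front of the work surface, level with it; the furniture and walls round the work are solid. World frame = base frame: x ahead of the robot, y to its left, z up, the work surface at z = 0. Lengths are in m, angles in degrees, forces in N, time in s.
With the tool pointing down it reaches from about 0.375 to 0.9 m from the base axis. Payload 3.1 kg.
Tool frame: the origin (TCP) lies on the centre line of the jaws, within the pads' length; the fingertips stand 25 mm ahead of it and the grasp point (between the pads) lies 6 mm ahead of it; y points along the fingers, x is the direction in which the jaws open and shut, and the axes are right-handed (so a half turn about y gives the same grasp; the last joint's range is limited). The gripper opens to 87 mm and grips with 3 to 60 N. Pads are 19 mm wide; open, the fingers measure 117 mm over their backs; the gripper's body (75 mm by 190 mm) begins 51 mm behind the grasp point.
Start: joints at [55.262, 30.224, 82.088, -0, 67.689, -10.227], TCP at [0.259, 0.569, 0.219] pointing down, gripper open.
Joint ranges: [-176.69, 176.69], [-43.24, 126.21], [12.49, 139.97], [-82, 262], [0, 151.66], [-163.58, 163.58]. Speed limits (degrees/s): [159.86, 159.86, 180, 180, 180, 180].

### API

Orientations are given as a 3x3 rotation matrix whose columns are the frame's x, y, z axes.
In Python, from rig import * gives the robot as it stands.
- The arm moves only by the tool play_rows, never from a script. Its argument "commands" is a list of rows, each a list of 2 entries, a list of its own where there are three numbers: the shift along the world's x, y, z in m, then the turn, a rotation vector about the world's x, y, z in rad. A call has 1 to 10 rows; each row is the pose to reach, as a shift and turn from the pose commanded when the call began; what a row does not reach only later rows make up. A row lasts 1/8 s, in which the tool goes at most 62.5 mm and 10.7 degrees, less where a joint would pass 70% of its speed; a pose out of reach is approached as far as the arm can. A call with a gripper value outside its range is refused whole. "gripper" is the finger opening in m, from 0 to 0.087, set as the call begins (left out, the last holds). The fingers move at their own pace and stop on an object; the grip force is fixed at half the most. Time passes only in rows, so rows that repeat a pose let the fingers close. It gives the time, the measured TCP pose, the force and the opening at its end, in the units of the state.
- read_state(): the state, without advancing time (a new reading comes with each control period).
- capture(name): name is "scene" or "top"; returns a dict with "frame" (480x640x3 uint8, red, green, blue), "depth" (480x640 float32, m along the optical axis (not along the pixel's ray), 0 where there is no reading), "mtx" (3x3 intrinsics, pixels), "dist_coeffs" ([k1, k2, p1, p2, k3] as OpenCV has them; the pictures are not rectified), "cam_to_world" (4x4, takes a point from camera to world coordinates). Camera axes: x right, y down, z forward; pixel columns grow to the right and rows downward; lengths in m; the calibration is good to about 2 mm. A picture is of the moment at which its call begins.
- hand_in(): hands the job in, once; it reports no verdict.
The state is a dict: "time_s": time; "joint_positions": joint angles; "qvel": joint speeds; "tau": joint torques, N m; "position": TCP position; "tcp_rot": TCP orientation; "force": force on the tool from outside, world axes, zero at the start; "moment": the same for the moment, N m; "opening": opening from 0.0 (shut) to 1.0 (fully open).
Only numpy, scipy, OpenCV 4.12 (cv2) and the standard library are available. Lean on these libraries where they do the work, as an engineer would, in place of code of your own. Each camera call takes 0.05 s, during which the arm holds its last target. There are 200 camera calls.

## Working session

There is one attempt and no reset: what is moved stays moved. The work goes in short steps, Python scripts to look and compute and a tool call to move; the robot and the scene stay as the last step left them, time stands still between calls to the robot, and variables do not carry over. Pictures are saved under pics/ and viewed, about 8 in all and at most 12, crops included, and the job is handed in when it is done.

Besides the shell and the picture viewer there is one more tool, called as name(argument=value, ...) on one line, values as JSON. play_rows: Moves the arm, as the interface text tells. Its arguments: {"type":"object","properties":{"commands":{"type":"array"},"gripper":{"type":"number"}},"required":["commands"]}

```bash
mkdir -p pics; cat > h.py <<'E'
from rig import *
import numpy as np, cv2
def cap(n,out=None):
    c=capture(n)
    if out: cv2.imwrite('pics/'+out,c['frame'][:,:,::-1])
    return c
def ray(c,uv):
    p=cv2.undistortPoints(np.array([[uv]],float),np.array(c['mtx']),np.array(c['dist_coeffs']))[0,0]
    T=np.array(c['cam_to_world']); return T[:3,3],T[:3,:3]@np.array([p[0],p[1],1.])
def onz(c,uv,z):
    o,d=ray(c,uv); return o+d*(z-o[2])/d[2]
def dep(c,uv):
    o,d=ray(c,uv); return o+d*float(c['depth'][int(uv[1]),int(uv[0])])
def cloud(c):
    v,u=np.mgrid[:480,:640]; p=cv2.undistortPoints(np.stack([u,v],-1).reshape(-1,1,2).astype(float),np.array(c['mtx']),np.array(c['dist_coeffs']))[:,0]
    T=np.array(c['cam_to_world']); P=np.c_[p,np.ones(len(p))]*c['depth'].reshape(-1,1)
    return (P@T[:3,:3].T+T[:3,3]).reshape(480,640,3)
E
python3 - <<'E'
from h import *
a=cap('scene','s0.png');b=cap('top','t0.png')
for c in(a,b):print(np.round(c['cam_to_world'],3).tolist(),np.round(c['mtx'],0).tolist(),(c['depth']>0).mean())
s=read_state();print({k:np.round(v,3).tolist() for k,v in s.items()})
E
```

```text
[[0.997, -0.06, 0.051, 0.429], [-0.078, -0.839, 0.538, -0.694], [0.01, -0.541, -0.841, 1.274], [0.0, 0.0, 0.0, 1.0]] [[541.0, 0.0, 318.0], [0.0, 541.0, 245.0], [0.0, 0.0, 1.0]] 0.99623046875
[[-0.02, -0.993, 0.113, 0.322], [-1.0, 0.02, -0.002, 0.038], [-0.0, -0.113, -0.994, 1.403], [0.0, 0.0, 0.0, 1.0]] [[603.0, 0.0, 326.0], [0.0, 603.0, 234.0], [0.0, 0.0, 1.0]] 0.995869140625
{'time_s': 0.1, 'joint_positions': [55.259, 30.274, 82.149, -0.0, 67.688, -10.227], 'qvel': [0.079, -0.107, -0.137, 0.052, -0.147, -0.011], 'tau': [-0.001, -44.099, -17.715, 0.063, 0.053, -0.0], 'position': [0.259, 0.568, 0.218], 'tcp_rot': [[0.415, -0.001, -0.91], [0.91, -0.002, 0.415], [-0.002, -1.0, 0.0]], 'force': [0.46, 0.463, 0.076], 'moment': [-0.006, -0.03, 0.027], 'opening': 1.001}
```

View pics/s0.png

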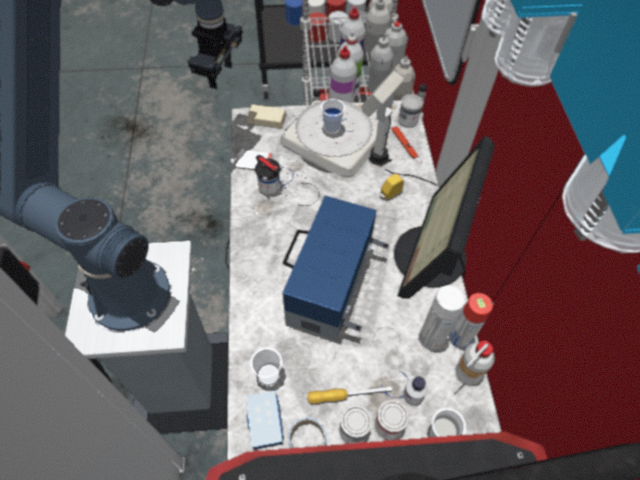

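View pics/t0.png

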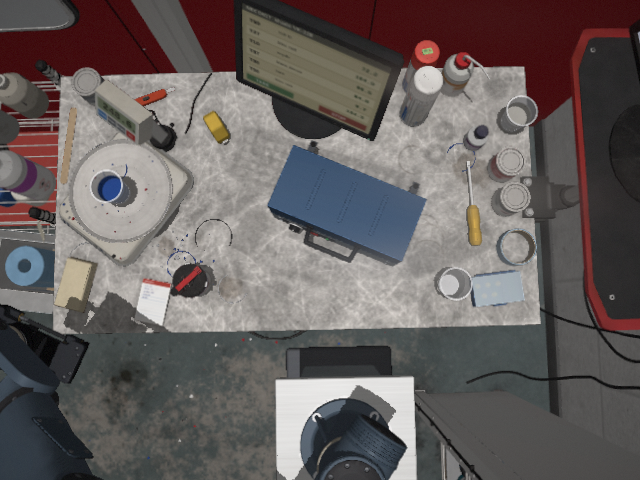

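The shaker's blue hood is at about (345,205) in the top view, with the handle at (328,248). The pouring tin is at (190,280), the cup at (453,284) and the opener at (474,205).

```bash
python3 - <<'E'
from h import *
for n in('top','scene'):
    c=cap(n);X=cloud(c);f=c['frame'].astype(int)
    m=(f[...,2]>f[...,0]+25)&(abs(X[...,2]-0.178)<.012)&(X[...,0]>.3)&(X[...,0]<.9)&(abs(X[...,1])<.35)
    mm=cv2.morphologyEx(m.astype(np.uint8),cv2.MORPH_OPEN,np.ones((3,3)))>0
    P=X[mm];r=cv2.minAreaRect(P[:,:2].astype(np.float32)*1000);print(n,mm.sum(),P[:,2].mean(),r)
    r0=r
    # handle: dark pts at z .11-.15 in front
    b=cv2.boxPoints(r)/1000; print(np.round(b,3).tolist())
    dk=(f.sum(-1)<150)&(X[...,2]>.10)&(X[...,2]<.15)&(X[...,0]>.4)&(X[...,0]<.7)&(abs(X[...,1])<.25)
    print('dark',dk.sum(),np.round(X[dk].mean(0),3) if dk.any() else '')
# heights map of surroundings
c=cap('top');X=cloud(c)
for x in np.arange(.35,1.0,.05):
    print(round(x,2),[int(1000*max(0,np.nanmax(np.append(X[(abs(X[...,0]-x)<.025)&(abs(X[...,1]-y)<.025)][:,2],0)))) for y in np.arange(-.4,.45,.05)])
E
```

```text
top 9591 0.17696434899417093 ((527.103759765625, -8.838363647460938), (298.39337158203125, 140.48561096191406), 66.2188720703125)
[[0.40299999713897705, -0.11699999868869781], [0.531000018119812, -0.17399999499320984], [0.6520000100135803, 0.0989999994635582], [0.5230000019073486, 0.15600000321865082]]
dark 186 [0.491 0.087 0.13 ]
scene 6293 0.1793027676090085 ((525.458984375, -8.250167846679688), (304.5083923339844, 141.0712432861328), 66.31375885009766)
[[0.4000000059604645, -0.11900000274181366], [0.5289999842643738, -0.17599999904632568], [0.6510000228881836, 0.10300000011920929], [0.5220000147819519, 0.1599999964237213]]
dark 692 [ 0.495 -0.118  0.126]
0.35 [35, 34, 92, 97, 94, 5, 5, 5, 5, 6, 5, 6, 8, 6, 94, 111, 97]
0.4 [43, 40, 86, 93, 90, 176, 182, 181, 142, 138, 6, 4, 4, 8, 116, 113, 13]
0.45 [40, 42, 35, 7, 5, 183, 184, 184, 184, 182, 141, 8, 5, 6, 6, 6, 6]
0.5 [85, 84, 34, 7, 5, 184, 184, 184, 183, 185, 184, 181, 7, 5, 6, 6, 76]
0.55 [88, 87, 28, 5, 4, 183, 183, 183, 185, 183, 183, 183, 9, 7, 6, 36, 76]
0.6 [87, 87, 20, 8, 68, 72, 6, 183, 185, 183, 183, 184, 6, 9, 6, 52, 74]
0.65 [86, 88, 54, 8, 6, 5, 7, 5, 5, 181, 183, 6, 5, 6, 6, 52, 297]
0.7 [95, 97, 101, 9, 6, 8, 175, 134, 61, 76, 13, 7, 7, 62, 66, 289, 298]
0.75 [92, 7, 5, 7, 229, 231, 320, 307, 214, 132, 53, 17, 8, 66, 69, 23, 287]
0.8 [92, 7, 194, 129, 229, 229, 320, 321, 321, 305, 217, 144, 64, 5, 6, 10, 18]
0.85 [7, 6, 183, 179, 203, 201, 0, 309, 320, 320, 323, 309, 209, 151, 9, 9, 15]
0.9 [5, 3, 0, 3, 0, 6, 0, 0, 0, 306, 319, 319, 315, 3, 6, 338, 334]
0.95 [191, 190, 194, 192, 194, 192, 198, 198, 199, 200, 202, 0, 204, 211, 215, 273, 0]
```

```bash
cat >> h.py <<'E'
C=np.array([.5265,-.0085,0]);th=np.deg2rad(-23.75)
ex=np.array([np.cos(th),np.sin(th),0]);ey=np.array([-np.sin(th),np.cos(th),0]);ez=np.array([0,0,1.])
R=np.c_[ex,ey,ez]
def loc(P): return (P-C)@R
def wor(p): return C+R@np.array(p)
E
python3 - <<'E'
from h import *
for n in('top','scene'):
    c=cap(n);X=cloud(c);L=loc(X);f=c['frame'].astype(int)
    m=(L[...,0]>-.13)&(L[...,0]<-.09)&(abs(L[...,1])<.08)&(L[...,2]>.11)&(L[...,2]<.15)
    P=L[m];print(n,m.sum(),np.round(np.percentile(P,[2,50,98],axis=0),3).tolist())
    m2=(L[...,0]>-.1)&(L[...,0]<.09)&(abs(L[...,1])<.17)&(L[...,2]>.165)
    print(np.round(np.percentile(L[m2],[1,50,99],axis=0),3).tolist())
p=wor([-.105,0,.133]);print('handle',p, 'hinge',wor([.07,0,.085]))
s=read_state();print(s['position'],p-s['position'])
for a in np.arange(0,1.3,.1):
    g=np.deg2rad(164.66)-a; q=wor([.07+.1815*np.cos(g),0,.085+.1815*np.sin(g)]);print(round(a,1),np.round(q-p,3))
X=loc(cloud(cap('top')))
print('tall near',[(round(x,2),int(1000*np.max(np.append(X[(abs(X[...,0]-x)<.01)&(abs(X[...,1])<.15)][:,2],0)))) for x in np.arange(.08,.3,.02)])
E
```

```text
top 285 [[-0.109, -0.055, 0.131], [-0.103, -0.002, 0.136], [-0.092, 0.053, 0.141]]
[[-0.069, -0.146, 0.171], [-0.001, -0.001, 0.177], [0.069, 0.146, 0.183]]
scene 186 [[-0.11, -0.056, 0.133], [-0.103, -0.003, 0.139], [-0.092, 0.052, 0.143]]
[[-0.069, -0.15, 0.169], [0.001, -0.017, 0.179], [0.069, 0.145, 0.185]]
handle [0.43039229 0.0337884  0.133     ] hinge [ 0.5905718  -0.03669227  0.085     ]
[0.25916899 0.56854683 0.218722  ] [ 0.17122331 -0.53475843 -0.085722  ]
0.0 [-0.  0.  0.]
0.1 [ 0.005 -0.002  0.017]
0.2 [ 0.012 -0.005  0.034]
0.3 [ 0.02  -0.009  0.05 ]
0.4 [ 0.03  -0.013  0.064]
0.5 [ 0.041 -0.018  0.078]
0.6 [ 0.053 -0.023  0.09 ]
0.7 [ 0.066 -0.029  0.101]
0.8 [ 0.08  -0.035  0.111]
0.9 [ 0.095 -0.042  0.119]
1.0 [ 0.111 -0.049  0.125]
1.1 [ 0.127 -0.056  0.13 ]
1.2 [ 0.143 -0.063  0.133]
tall near [(np.float64(0.08), 178), (np.float64(0.1), 77), (np.float64(0.12), 75), (np.float64(0.14), 11), (np.float64(0.16), 19), (np.float64(0.18), 85), (np.float64(0.2), 154), (np.float64(0.22), 225), (np.float64(0.24), 299), (np.float64(0.26), 320), (np.float64(0.28), 317)]
```

play_rows(commands=[[[0.015,-0.05,0.01],[0,0,-0.15]],[[0.03,-0.1,0.02],[0,0,-0.31]],[[0.05,-0.16,0.02],[0,0,-0.47]],[[0.07,-0.22,0.02],[0,0,-0.63]],[[0.085,-0.28,0.02],[0,0,-0.79]],[[0.105,-0.34,0.02],[0,0,-0.95]],[[0.12,-0.39,0.02],[0,0,-1.11]],[[0.14,-0.44,0.02],[0,0,-1.26]],[[0.155,-0.49,0.02],[0,0,-1.41]],[[0.171,-0.535,0.02],[0,0,-1.56]]], gripper=0.03)

```text
time_s: 1.65
position: [0.4307, 0.0318, 0.2393]
tcp_rot: [[0.912, 0.001, 0.41], [-0.41, -0.0, 0.912], [0.001, -1.0, 0.0]]
force: [0.9, 0.4, -0.1]
opening: 0.342
```

play_rows(commands=[[[0,0,0],[0,0,0]],[[0,0,0],[0,0,0]]])

```text
time_s: 1.9
position: [0.4297, 0.034, 0.2389]
tcp_rot: [[0.914, -0.001, 0.405], [-0.405, 0.001, 0.914], [-0.001, -1.0, 0.0]]
force: [-0.1, 0.5, 0.2]
opening: 0.345
```

play_rows(commands=[[[0,0,-0.025],[0,0,0]],[[0,0,-0.05],[0,0,0]],[[0,0,-0.07],[0,0,0]],[[0,0,-0.085],[0,0,0]],[[0,0,-0.094],[0,0,0]],[[0,0,-0.094],[0,0,0]]])

```text
time_s: 2.65
position: [0.4296, 0.0346, 0.1446]
tcp_rot: [[0.915, -0.001, 0.403], [-0.403, 0.0, 0.915], [-0.001, -1.0, -0.0]]
force: [-0.4, 0.6, 0.0]
opening: 0.343
```

play_rows(commands=[[[0,0,0],[0,0,0]],[[0,0,0],[0,0,0]],[[0,0,0],[0,0,0]],[[0,0,0],[0,0,0]]], gripper=0.0)

```text
time_s: 3.15
position: [0.4304, 0.0336, 0.1451]
tcp_rot: [[0.914, 0.0, 0.405], [-0.405, -0.0, 0.914], [0.0, -1.0, 0.0]]
force: [0.0, -0.4, 0.9]
opening: 0.026
```

The opening of 0.026 (2 mm) is too small for a 10 mm bar, so I'll look.

```bash
python3 - <<'E'
from h import *
print(read_state()['opening'])
c=cap('scene');t=cap('top')
a=cv2.resize(c['frame'][190:310,240:400],(640,480),interpolation=2);b=t['frame'][170:290,260:420]
b=cv2.resize(b,(640,480),interpolation=2)
im=np.hstack([a,b]);im=cv2.resize(im,(800,300));cv2.imwrite('pics/a.png',im[:,:,::-1])
E
```

```text
0.025523392607344382
```

View pics/a.png

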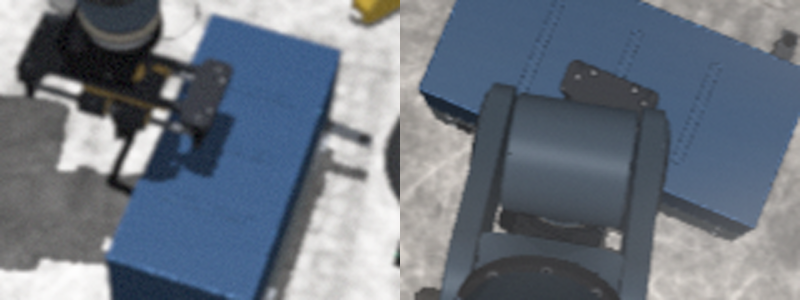

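The scene crop shows the jaws at the handle bar, with the gripper's body over the hood. I'll check whether the fingers are still closing.

play_rows(commands=[[[0,0,0],[0,0,0]],[[0,0,0],[0,0,0]]])

```text
time_s: 3.5
position: [0.4302, 0.0336, 0.1449]
tcp_rot: [[0.914, -0.0, 0.405], [-0.405, 0.0, 0.914], [-0.0, -1.0, -0.0]]
force: [0.3, 0.4, 0.7]
opening: 0.001
```

```bash
python3 - <<'E'
from h import *
c=cap('scene');L=loc(cloud(c));f=c['frame']
print('tcp loc',loc(np.array(read_state()['position'])))
m=(L[...,0]>-.16)&(L[...,0]<-.08)&(abs(L[...,1])<.08)&(L[...,2]>.03)&(L[...,2]<.2)
v,u=np.where(m)
for y in np.arange(-.065,.07,.01):
    k=m&(abs(L[...,1]-y)<.005);P=L[k]
    print(round(y,3),k.sum(),[tuple(np.round(p[[0,2]],3).tolist()) for p in P[::max(1,len(P)//6)]])
cv2.imwrite('pics/b.png',cv2.resize(f[225:285,265:345],(800,600),interpolation=cv2.INTER_CUBIC)[:,:,::-1])
E
```

```text
tcp loc [-0.10509343 -0.0001809   0.14492544]
-0.065 0 []
-0.055 35 [(-0.108, 0.14), (-0.106, 0.136), (-0.105, 0.135), (-0.093, 0.139), (-0.094, 0.138), (-0.092, 0.141), (-0.081, 0.142)]
-0.045 20 [(-0.11, 0.136), (-0.102, 0.139), (-0.103, 0.14), (-0.107, 0.139), (-0.101, 0.135), (-0.094, 0.139), (-0.086, 0.137)]
-0.035 14 [(-0.106, 0.14), (-0.106, 0.135), (-0.11, 0.136), (-0.105, 0.137), (-0.1, 0.138), (-0.106, 0.139), (-0.102, 0.137)]
-0.025 15 [(-0.11, 0.139), (-0.108, 0.14), (-0.104, 0.14), (-0.111, 0.135), (-0.105, 0.139), (-0.102, 0.133), (-0.104, 0.138), (-0.102, 0.134)]
-0.015 45 [(-0.117, 0.191), (-0.112, 0.177), (-0.11, 0.169), (-0.113, 0.153), (-0.097, 0.157), (-0.106, 0.142), (-0.105, 0.138)]
-0.005 40 [(-0.12, 0.192), (-0.108, 0.172), (-0.103, 0.17), (-0.108, 0.162), (-0.104, 0.159), (-0.104, 0.15), (-0.1, 0.138)]
0.005 2 [(-0.097, 0.157), (-0.1, 0.139)]
0.015 0 []
0.025 0 []
0.035 0 []
0.045 1 [(-0.082, 0.135)]
0.055 0 []
0.065 0 []
```

View pics/b.png

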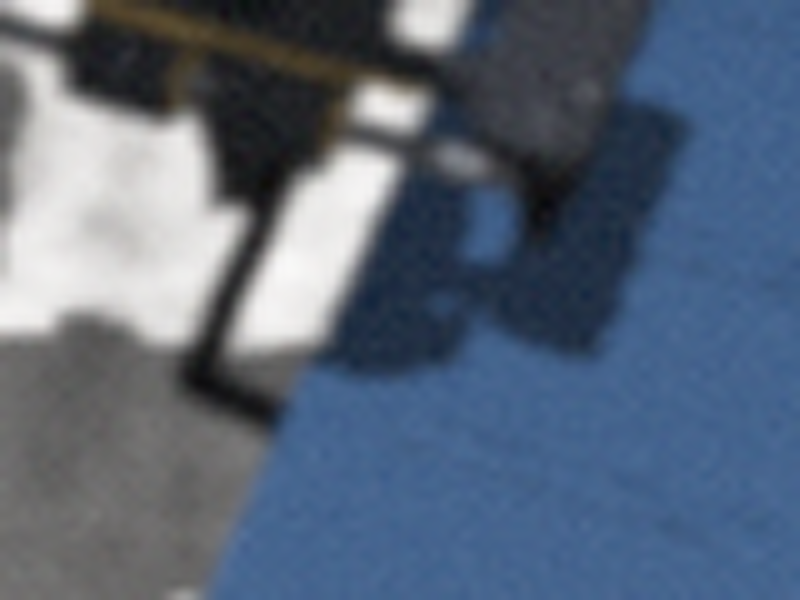

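play_rows(commands=[[[0.003,-0.001,0.01],[0,0,0]],[[0.005,-0.002,0.017],[0,0,0]],[[0.005,-0.002,0.017],[0,0,0]]])

```text
time_s: 3.92
position: [0.4363, 0.0314, 0.1628]
tcp_rot: [[0.914, 0.003, 0.405], [-0.405, -0.0, 0.914], [0.003, -1.0, 0.001]]
force: [1.3, 1.0, -0.4]
opening: 0.003
```

```bash
python3 - <<'E'
from h import *
print(read_state()['force'])
for n in('scene','top'):
    c=cap(n);L=loc(cloud(c))
    m=(abs(L[...,1]+.04)<.012)&(L[...,0]<-.095)&(L[...,0]>-.12)&(L[...,2]>.1)&(L[...,2]<.18)
    print(n,m.sum(),np.median(L[m],0))
    m2=(abs(L[...,0])<.05)&(L[...,1]<-.07)&(L[...,1]>-.14)&(L[...,2]>.16);print(np.polyfit(L[m2][:,0],L[m2][:,2],1))
E
```

```text
[ 1.3125019   1.04196351 -0.43906953]
scene 39 [-0.10394936 -0.04284384  0.13801722]
[0.00029563 0.17953376]
top 29 [-0.10435436 -0.04582618  0.13632381]
[0.00186918 0.17691792]
```

```bash
python3 - <<'E'
from h import *
s=read_state();print(s['position'],loc(np.array(s['position'])))
for n in('scene','top'):
    c=cap(n);L=loc(cloud(c))
    m=(L[...,0]<-.05)&(L[...,0]>-.18)&(abs(L[...,1])<.03)&(L[...,2]>.1)&(L[...,2]<.30)
    P=L[m]; P=P[np.argsort(P[:,2])]
    print(n,len(P)); print(np.round(P[::max(1,len(P)//45)],3).tolist())
c=cap('scene')
cv2.imwrite('pics/c.png',cv2.resize(c['frame'][205:285,255:360],(800,600),interpolation=cv2.INTER_CUBIC)[:,:,::-1])
E
```

```text
[0.43534702 0.03165525 0.16218283] [-9.96057624e-02  4.29971412e-05  1.62182834e-01]
scene 1184
[[-0.112, 0.005, 0.13], [-0.108, 0.001, 0.139], [-0.106, -0.024, 0.144], [-0.068, -0.013, 0.176], [-0.054, 0.006, 0.177], [-0.056, 0.004, 0.179], [-0.058, -0.012, 0.18], [-0.059, 0.021, 0.181], [-0.07, 0.028, 0.182], [-0.068, -0.012, 0.184], [-0.108, -0.012, 0.201], [-0.165, -0.028, 0.249], [-0.142, -0.028, 0.253], [-0.158, -0.03, 0.255], [-0.153, -0.029, 0.257], [-0.076, -0.0, 0.259], [-0.076, 0.005, 0.26], [-0.076, 0.019, 0.261], [-0.075, 0.01, 0.262], [-0.068, -0.027, 0.264], [-0.068, 0.004, 0.265], [-0.052, -0.025, 0.269], [-0.089, 0.01, 0.271], [-0.054, 0.019, 0.272], [-0.127, -0.024, 0.274], [-0.164, -0.029, 0.275], [-0.133, -0.022, 0.276], [-0.118, -0.023, 0.277], [-0.069, -0.018, 0.278], [-0.064, -0.019, 0.278], [-0.158, -0.027, 0.279], [-0.068, -0.021, 0.279], [-0.071, 0.021, 0.28], [-0.172, -0.027, 0.28], [-0.17, -0.026, 0.281], [-0.056, 0.02, 0.281], [-0.075, -0.02, 0.282], [-0.08, 0.019, 0.282], [-0.078, 0.013, 0.283], [-0.096, -0.023, 0.284], [-0.132, -0.023, 0.287], [-0.09, -0.024, 0.288], [-0.087, -0.001, 0.29], [-0.085, -0.019, 0.292], [-0.134, -0.021, 0.294], [-0.142, -0.021, 0.298]]
top 23
[[-0.152, 0.028, 0.248], [-0.146, 0.026, 0.249], [-0.15, 0.027, 0.251], [-0.146, 0.028, 0.252], [-0.149, 0.029, 0.252], [-0.148, 0.027, 0.253], [-0.151, 0.028, 0.254], [-0.149, 0.016, 0.273], [-0.151, 0.019, 0.276], [-0.15, 0.012, 0.276], [-0.152, 0.023, 0.276], [-0.15, 0.013, 0.277], [-0.153, 0.024, 0.277], [-0.15, 0.022, 0.278], [-0.151, 0.021, 0.278], [-0.151, 0.023, 0.279], [-0.15, 0.017, 0.28], [-0.149, 0.02, 0.28], [-0.149, 0.024, 0.285], [-0.149, 0.01, 0.286], [-0.149, 0.013, 0.293], [-0.149, 0.007, 0.297], [-0.149, 0.017, 0.299]]
```

View pics/c.png

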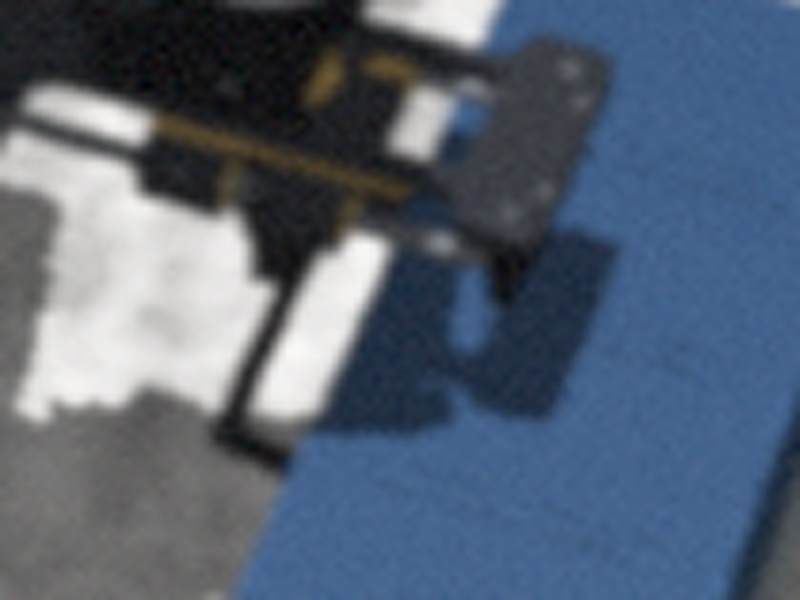

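```bash
python3 - <<'E'
from h import *
c=cap('scene');L=loc(cloud(c));f=c['frame']
# zoom crop scale: 800/105=7.62 ; finger end in crop ~ (270,280) -> px
for v in range(228,250,1):
    r=[]
    for u in range(284,302,2):
        p=L[v,u]; r.append('%4d,%4d,%3d'%tuple(p*1000) if p[2]>.1 and p[2]<.3 else '     .      ')
    print(v,' | '.join(r))
s=read_state();print(np.round(s['joint_positions'],2))
E
```

```text
228 -105, -31,258 | -103, -25,251 | -106,  -6,224 |  -92, -27,259 |  -88, -25,260 |  -83, -25,261 |  -78, -24,263 |  -75, -20,258 |  -69, -23,265
229 -105, -32,256 | -101, -30,255 |  -96, -30,258 |  -91, -30,260 |  -86, -29,261 |  -82, -26,260 |  -79, -24,258 |  -73, -25,262 |  -69, -23,261
230 -105, -31,251 | -100, -33,255 |  -94, -35,261 |  -89, -34,263 |  -85, -33,263 |  -81, -31,263 |  -76, -30,263 |  -74, -25,257 |  -68, -25,261
231 -106, -31,246 | -100, -33,252 |  -93, -37,261 |  -89, -35,261 |  -85, -32,258 |  -79, -35,264 |  -77, -30,259 |  -72, -28,259 |  -68, -27,259
232 -105, -34,247 | -110, -11,213 |  -93, -37,257 |  -88, -37,259 |  -84, -36,260 |  -79, -36,262 |  -76, -31,257 |  -71, -30,258 |  -68, -27,256
233      .       | -111,  -9,204 |  -94, -35,250 |      .       |  -83, -37,258 |  -78, -37,260 |  -75, -35,259 |  -71, -31,256 |  -66, -32,259
234      .       | -110, -11,204 |  -93, -38,251 |  -88, -37,252 |  -84, -36,252 |  -78, -38,257 |  -75, -35,255 |  -69, -37,260 |  -67, -30,253
235      .       | -110, -12,201 |  -94, -37,244 |  -89, -37,247 |  -84, -36,247 
[... 1378 characters left out ...]
       | -106,  -1,142 | -102,   1,140 |      .       |      .       |      .       |      .      
246      .       |      .       |      .       | -106,  -2,139 | -102,   1,135 |      .       |      .       |      .       |      .      
247      .       |      .       |      .       | -105,  -3,137 | -100,  -3,139 |      .       |      .       |      .       |      .      
248      .       |      .       | -108, -10,140 | -104,  -8,140 | -101,  -1,131 |      .       |      .       |      .       |      .      
249      .       |      .       | -107, -14,143 | -103, -10,138 |      .       |      .       |      .       |      .       |  -71, -22,174
[-10.57  21.35 111.77   0.    46.91  13.32]
```

The images settle it: the fingertip ends at z≈0.167 while the TCP reads 0.162, so the tips sit about 29 mm higher than the pose data implies. The bar was therefore below the jaws. I'll reopen, go down with that correction and watch the force.

play_rows(commands=[[[-0.005,0.002,0],[0,0,0]],[[-0.005,0.002,0],[0,0,0]],[[-0.005,0.002,0],[0,0,0]],[[-0.005,0.002,0],[0,0,0]],[[-0.005,0.002,-0.012],[0,0,0]],[[-0.005,0.002,-0.024],[0,0,0]],[[-0.005,0.002,-0.024],[0,0,0]]], gripper=0.03)

```text
time_s: 5.1
position: [0.4292, 0.0338, 0.1366]
tcp_rot: [[0.914, -0.003, 0.405], [-0.405, 0.001, 0.914], [-0.003, -1.0, -0.001]]
force: [-1.1, -0.3, 0.3]
opening: 0.342
```

play_rows(commands=[[[0,0,-0.008],[0,0,0]],[[0,0,-0.016],[0,0,0]],[[0,0,-0.022],[0,0,0]],[[0,0,-0.022],[0,0,0]]])

```text
time_s: 5.6
position: [0.4299, 0.0337, 0.1155]
tcp_rot: [[0.914, -0.001, 0.405], [-0.405, 0.0, 0.914], [-0.001, -1.0, -0.0]]
force: [0.2, 0.4, 0.6]
opening: 0.345
```

play_rows(commands=[[[0,0,0],[0,0,0]],[[0,0,0],[0,0,0]],[[0,0,0],[0,0,0]],[[0,0,0],[0,0,0]],[[0,0,0],[0,0,0]],[[0,0,0],[0,0,0]]], gripper=0.0)

```text
time_s: 6.35
position: [0.4307, 0.0335, 0.1161]
tcp_rot: [[0.914, 0.001, 0.405], [-0.405, -0.0, 0.914], [0.001, -1.0, 0.0]]
force: [0.2, -1.2, 1.7]
opening: 0.103
```

The jaws now hold the bar (9 mm). I'll lift along the arc.

play_rows(commands=[[[0.002,-0.001,0.009],[0,0,0]],[[0.005,-0.002,0.017],[0,0,0]],[[0.008,-0.004,0.026],[0,0,0]],[[0.012,-0.005,0.034],[0,0,0]],[[0.02,-0.009,0.05],[0,0,0]],[[0.03,-0.013,0.064],[0,0,0]],[[0.041,-0.018,0.078],[0,0,0]],[[0.053,-0.023,0.09],[0,0,0]]])

```text
time_s: 7.35
position: [0.4802, 0.0116, 0.206]
tcp_rot: [[0.914, -0.007, 0.405], [-0.405, 0.002, 0.914], [-0.008, -1.0, -0.001]]
force: [0.5, 0.6, -4.0]
opening: 0.101
```

play_rows(commands=[[[0.013,-0.006,0.011],[0,0,0]],[[0.027,-0.012,0.021],[0,0,0]],[[0.042,-0.019,0.029],[0,0,0]],[[0.058,-0.026,0.035],[0,0,0]],[[0.074,-0.033,0.04],[0,0,0]],[[0.09,-0.04,0.043],[0,0,0]],[[0.09,-0.04,0.043],[0,0,0]]])

```text
time_s: 8.22
position: [0.5731, -0.0295, 0.2501]
tcp_rot: [[0.914, -0.0, 0.405], [-0.405, 0.0, 0.914], [-0.0, -1.0, -0.0]]
force: [-1.5, 0.3, 6.7]
opening: 0.105
```

```bash
python3 - <<'E'
from h import *
a=cap('scene');b=cap('top')
im=cv2.resize(np.hstack([a['frame'],b['frame']]),(800,300),interpolation=3);cv2.imwrite('pics/d.png',im[:,:,::-1])
p=wor([-.105,0,.133])
for a in np.arange(1.2,1.76,.1):
    g=np.deg2rad(164.66)-a; q=wor([.07+.1815*np.cos(g),0,.085+.1815*np.sin(g)]);print(round(a,2),np.round(q-p,3))
E
```

```text
1.2 [ 0.143 -0.063  0.133]
1.3 [ 0.16  -0.07   0.133]
1.4 [ 0.176 -0.078  0.133]
1.5 [ 0.193 -0.085  0.13 ]
1.6 [ 0.209 -0.092  0.126]
1.7 [ 0.224 -0.099  0.119]
```

View pics/d.png

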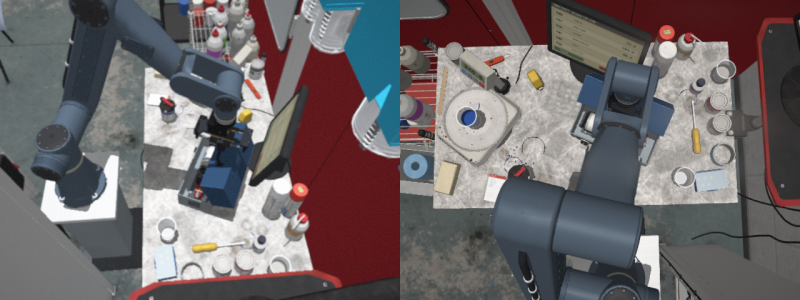

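Hood at about 1.2 rad, clamp visible inside. I'll take it to 1.4 rad, then release upward.

play_rows(commands=[[[0.009,-0.004,0.001],[0,0,0]],[[0.017,-0.007,0.001],[0,0,0]],[[0.025,-0.011,0.001],[0,0,0]],[[0.033,-0.015,0],[0,0,0]],[[0.033,-0.015,0],[0,0,0]]])

```text
time_s: 8.95
position: [0.6078, -0.0447, 0.2491]
tcp_rot: [[0.914, 0.002, 0.405], [-0.405, -0.0, 0.914], [0.002, -1.0, 0.001]]
force: [1.0, 0.1, 4.9]
opening: 0.101
```

play_rows(commands=[[[0,0,0],[0,0,0]],[[0,0,0],[0,0,0]],[[0,0,0.015],[0,0,0]],[[0,0,0.035],[0,0,0]],[[0,0,0.06],[0,0,0]],[[-0.02,0.01,0.08],[0,0,0]],[[-0.05,0.02,0.1],[0,0,0]]], gripper=0.03)

```text
time_s: 9.82
position: [0.5557, -0.0241, 0.3502]
tcp_rot: [[0.914, -0.0, 0.405], [-0.405, 0.0, 0.914], [-0.0, -1.0, 0.0]]
force: [-0.2, 0.4, 0.0]
opening: 0.347
```

play_rows(commands=[[[-0.015,0.013,0],[0,0,0.15]],[[-0.03,0.025,0],[0,0,0.31]],[[-0.045,0.04,0],[0,0,0.47]],[[-0.06,0.055,0],[0,0,0.63]],[[-0.075,0.07,0],[0,0,0.79]],[[-0.09,0.085,0],[0,0,0.95]],[[-0.105,0.1,0],[0,0,1.11]],[[-0.12,0.115,0],[0,0,1.26]],[[-0.13,0.13,0],[0,0,1.41]],[[-0.14,0.15,0],[0,0,1.57]]], gripper=0.087)

```text
time_s: 11.08
position: [0.4153, 0.1261, 0.3497]
tcp_rot: [[0.401, 0.0, -0.916], [0.916, 0.0, 0.401], [0.0, -1.0, -0.0]]
force: [0.1, 1.0, 0.6]
opening: 0.997
```

```bash
python3 - <<'E'
from h import *
a=cap('scene');b=cap('top')
A=cv2.resize(a['frame'][170:350,230:430],(440,400),interpolation=2);B=cv2.resize(b['frame'][110:290,240:440],(440,400),interpolation=2)
cv2.imwrite('pics/e.png',cv2.resize(np.hstack([A,B]),(800,364))[:,:,::-1])
for n,c in(('s',a),('t',b)):
    L=loc(cloud(c));f=c['frame'].astype(int)
    k=(f[...,2]>f[...,0]+25)&(L[...,0]>.05)&(L[...,0]<.22)&(abs(L[...,1])<.16)&(L[...,2]>.06)&(L[...,2]<.32)
    P=L[k];print(n,'hood',len(P),np.round(np.percentile(P,[1,50,99],axis=0),3).tolist())
    k=k&(L[...,2]>.2)
    if k.sum()>50: print('topwall tilt dz/dx',np.polyfit(L[k][:,0],L[k][:,2],1))
    m=(abs(L[...,0])<.02)&(L[...,1]>-.14)&(L[...,1]<.0)&(L[...,2]>.125)&(L[...,2]<.185)
    P=L[m];print(m.sum());
    for z0 in np.arange(.125,.18,.01):
        q=P[(P[:,2]>=z0)&(P[:,2]<z0+.01)]; print(round(z0,3),np.round(np.sort(q[:,1])[::max(1,len(q)//14)],3).tolist(), np.round(q[:,0].mean(),3) if len(q) else '')
E
```

```text
s hood 5606 [[0.072, -0.151, 0.086], [0.132, -0.043, 0.213], [0.184, 0.146, 0.229]]
topwall tilt dz/dx [-0.16852724  0.23958974]
293
0.125 [-0.097, -0.095, -0.095, -0.094, -0.094, -0.094, -0.093, -0.092, -0.086, -0.078, -0.051, -0.05, -0.05, -0.049, -0.048, -0.047] 0.001
0.135 [-0.097, -0.094, -0.094, -0.094, -0.092, -0.091, -0.051, -0.05, -0.05, -0.048, -0.047, -0.046, -0.045, -0.042] 0.0
0.145 [-0.098, -0.095, -0.095, -0.094, -0.093, -0.093, -0.091, -0.077, -0.048, -0.047, -0.045, -0.045, -0.044, -0.043, -0.043] 0.001
0.155 [-0.097, -0.095, -0.094, -0.091, -0.09, -0.089, -0.085, -0.079, -0.045, -0.044, -0.043, -0.042, -0.04, -0.039, -0.036] 0.0
0.165 [-0.097, -0.094, -0.092, -0.09, -0.089, -0.088, -0.086, -0.086, -0.085, -0.084, -0.083, -0.082, -0.081, -0.043] -0.001
0.175 [] 
t hood 7680 [[0.074, -0.146, 0.076], [0.122, 0.007, 0.211], [0.185, 0.146, 0.224]]
topwall tilt dz/dx [-0.17857768  0.23885567]
241
0.125 [-0.093, -0.092, -0.087, -0.085, -0.084, -0.082, -0.079, -0.076, -0.076, -0.053, -0.052, -0.052, -0.052, -0.051, -0.051, -0.051, -0.051, -0.05, -0.05, -0.049, -0.049, -0.048, -0.044, -0.042] -0.004
0.135 [-0.09, -0.087, -0.081, -0.076, -0.076, -0.051, -0.05, -0.049, -0.049, -0.048, -0.048, -0.047, -0.047, -0.045] -0.005
0.145 [-0.094, -0.094, -0.093, -0.092, -0.091, -0.089, -0.084, -0.083, -0.082, -0.08, -0.078, -0.077, -0.077, -0.076, -0.076, -0.047, -0.043, -0.041, -0.038, -0.037, -0.036, -0.035, -0.035, -0.034, -0.034] -0.008
0.155 [-0.094, -0.092, -0.09, -0.087, -0.085, -0.082, -0.08, -0.078, -0.047, -0.045, -0.043, -0.041, -0.039, -0.037, -0.034] 0.0
0.165 [-0.09, -0.089, -0.088, -0.088, -0.088, -0.087, -0.087, -0.087, -0.086, -0.086, -0.086, -0.085, -0.085, -0.083, -0.083, -0.082, -0.081, -0.081, -0.081, -0.08, -0.079, -0.04, -0.037] -0.002
0.175 []
```

View pics/e.png

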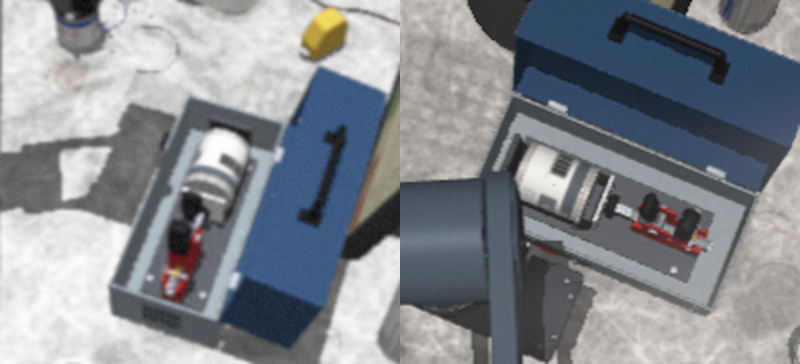

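The hood rests at its stop: its former front face is tilted 9.9°, which is about 1.75 rad. Grip face at y≈-0.095 and trigger outer face at ≈-0.035 match the given sizes. I'll move over the clamp.

play_rows(commands=[[[0.015,-0.035,0],[0,0,0]],[[0.035,-0.08,0],[0,0,0]],[[0.055,-0.13,0],[0,0,0]],[[0.075,-0.175,0],[0,0,0]],[[0.085,-0.195,-0.02],[0,0,0]],[[0.085,-0.195,-0.06],[0,0,0]],[[0.085,-0.195,-0.1],[0,0,0]],[[0.085,-0.195,-0.13],[0,0,0]],[[0.085,-0.195,-0.14],[0,0,0]],[[0.085,-0.195,-0.14],[0,0,0]]])

```text
time_s: 12.42
position: [0.5014, -0.0698, 0.2091]
tcp_rot: [[0.407, -0.0, -0.913], [0.913, -0.0, 0.407], [-0.0, -1.0, 0.0]]
force: [-0.0, -0.3, 0.3]
opening: 0.998
```

```bash
python3 - <<'E'
from h import *
s=read_state();p=np.array(s['position']);print(p,loc(p),s['opening'],'to go',wor([0,-.066,.123])-p)
c=cap('scene');L=loc(cloud(c));f=c['frame'].astype(int)
m=(f.sum(-1)<200)&(abs(L[...,0])<.03)&(L[...,1]<0)&(L[...,1]>-.14)&(L[...,2]>.17)&(L[...,2]<.25)
P=L[m]
for z in np.arange(.18,.25,.01):
    q=P[abs(P[:,2]-z)<.005];print(round(z,3),len(q),np.round(np.percentile(q,[5,50,95],axis=0)[:,:2],3).tolist() if len(q)else'')
E
```

```text
[ 0.50142682 -0.06978824  0.20907336] [ 0.00173387 -0.06619598  0.20907336] 0.9984010758380563 to go [-0.0015081   0.00087769 -0.08607336]
0.18 0 
0.19 0 
0.2 0 
0.21 0 
0.22 4 [[-0.002, -0.119], [0.003, -0.118], [0.006, -0.117]]
0.23 0 
0.24 0 
0.25 0
```

play_rows(commands=[[[-0.0015,0.001,-0.02],[0,0,0]],[[-0.0015,0.001,-0.045],[0,0,0]],[[-0.0015,0.001,-0.065],[0,0,0]],[[-0.0015,0.001,-0.08],[0,0,0]],[[-0.0015,0.001,-0.086],[0,0,0]],[[-0.0015,0.001,-0.086],[0,0,0]]], gripper=0.08)

```text
time_s: 13.22
position: [0.5001, -0.0685, 0.1232]
tcp_rot: [[0.406, 0.0, -0.914], [0.914, -0.0, 0.406], [0.0, -1.0, -0.001]]
force: [-1.3, 0.5, 0.6]
opening: 0.921
```

play_rows(commands=[[[0,0,0],[0,0,0]],[[0,0,0],[0,0,0]],[[0,0,0],[0,0,0]]], gripper=0.05)

```text
time_s: 13.6
position: [0.5, -0.0687, 0.1234]
tcp_rot: [[0.405, 0.001, -0.914], [0.914, -0.001, 0.405], [-0.001, -1.0, -0.001]]
force: [-0.9, -1.7, 2.5]
opening: 0.671
```

```bash
cat >> h.py <<'E'
def tinpos():
    for n in('scene','top'):
        c=cap(n);L=loc(cloud(c));f=c['frame'].astype(int)
        print(n,'white rows z>.07 |x|<.01:')
        m=(abs(L[...,0])<.012)&(L[...,1]>-.1)&(L[...,1]<.14)&(L[...,2]>.05)&(L[...,2]<.2)
        r=[]
        for y in np.arange(-.1,.14,.006):
            q=L[m&(abs(L[...,1]-y)<.003)];r.append((int(round(y*1000)),int(1000*np.median(q[:,2])) if len(q)>2 else 0))
        print(r)
E
python3 -c "
from h import *
s=read_state();print(s['opening']*87,s['force']);tinpos()"
```

```text
58.34740507901803 [-0.94942641 -1.72825203  2.49697196]
scene white rows z>.07 |x|<.01:
[(-100, 65), (-94, 65), (-88, 59), (-82, 0), (-76, 0), (-70, 0), (-64, 0), (-58, 59), (-52, 0), (-46, 0), (-40, 0), (-34, 0), (-28, 0), (-22, 0), (-16, 0), (-10, 0), (-4, 56), (2, 63), (8, 64), (14, 0), (20, 0), (26, 0), (32, 73), (38, 0), (44, 0), (50, 0), (56, 0), (62, 0), (68, 0), (74, 0), (80, 0), (86, 0), (92, 0), (98, 0), (104, 0), (110, 0), (116, 0), (122, 0), (128, 0), (134, 0)]
top white rows z>.07 |x|<.01:
[(-100, 0), (-94, 0), (-88, 0), (-82, 0), (-76, 0), (-70, 0), (-64, 0), (-58, 0), (-52, 0), (-46, 0), (-40, 0), (-34, 173), (-28, 0), (-22, 0), (-16, 0), (-10, 0), (-4, 0), (2, 59), (8, 0), (14, 0), (20, 0), (26, 0), (32, 0), (38, 85), (44, 86), (50, 86), (56, 85), (62, 86), (68, 85), (74, 84), (80, 86), (86, 85), (92, 85), (98, 86), (104, 85), (110, 84), (116, 70), (122, 83), (128, 85), (134, 0)]
```

play_rows(commands=[[[0,0,0],[0,0,0]],[[0,0,0],[0,0,0]],[[0,0,0],[0,0,0]],[[0,0,0],[0,0,0]]], gripper=0.035)

```text
time_s: 14.2
position: [0.5, -0.0687, 0.1234]
tcp_rot: [[0.405, 0.001, -0.914], [0.914, -0.001, 0.405], [-0.001, -1.0, -0.001]]
force: [-0.8, -1.7, 5.7]
opening: 0.413
```

play_rows(commands=[[[0,0,0],[0,0,0]],[[0,0,0],[0,0,0]],[[0,0,0],[0,0,0]],[[0,0,0],[0,0,0]]])

```text
time_s: 14.7
position: [0.5, -0.0687, 0.1234]
tcp_rot: [[0.405, 0.001, -0.914], [0.914, -0.001, 0.405], [-0.001, -1.0, -0.001]]
force: [-0.9, -0.1, 5.1]
opening: 0.417
```

First stroke went to its stop (36.3 mm). Next I'll release, then squeeze again.

play_rows(commands=[[[0,0,0],[0,0,0]],[[0,0,0],[0,0,0]],[[0,0,0],[0,0,0]],[[0,0,0],[0,0,0]],[[0,0,0],[0,0,0]],[[0,0,0],[0,0,0]]], gripper=0.07)

```text
time_s: 15.45
position: [0.4996, -0.0683, 0.1228]
tcp_rot: [[0.406, -0.0, -0.914], [0.914, 0.0, 0.406], [-0.0, -1.0, 0.0]]
force: [-0.8, 0.5, 0.4]
opening: 0.8
```

play_rows(commands=[[[0,0,0],[0,0,0]],[[0,0,0],[0,0,0]],[[0,0,0],[0,0,0]],[[0,0,0],[0,0,0]],[[0,0,0],[0,0,0]],[[0,0,0],[0,0,0]],[[0,0,0],[0,0,0]]], gripper=0.035)

```text
time_s: 16.32
position: [0.4996, -0.0683, 0.1229]
tcp_rot: [[0.406, -0.0, -0.914], [0.914, -0.0, 0.406], [-0.0, -1.0, 0.0]]
force: [-1.9, -0.8, 1.6]
opening: 0.413
```

```bash
python3 - <<'E'
from h import *
s=read_state();print(s['opening']*87,s['force'])
a=cap('scene');b=cap('top')
A=cv2.resize(a['frame'][225:315,285:385],(440,400),interpolation=2);B=cv2.resize(b['frame'][150:250,270:380],(440,400),interpolation=2)
cv2.imwrite('pics/f.png',cv2.resize(np.hstack([A,B]),(800,364))[:,:,::-1])
E
```

```text
35.94206072464958 [-1.90368711 -0.83474078  1.5659748 ]
```

View pics/f.png

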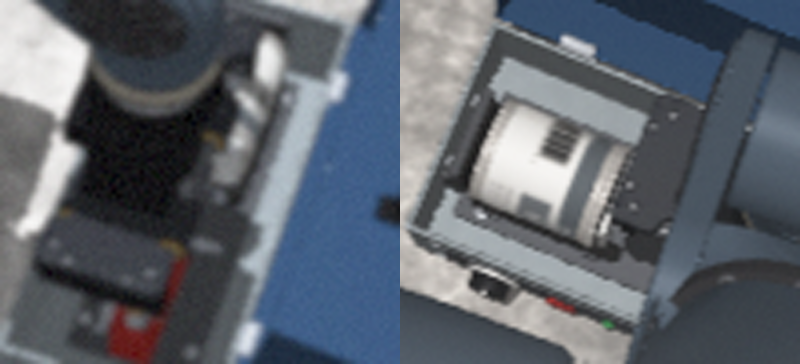

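Stroke 2 was complete (stop reached). The top view shows the tin at (560,170), close to the end plate. Continuing.

play_rows(commands=[[[0,0,0],[0,0,0]],[[0,0,0],[0,0,0]],[[0,0,0],[0,0,0]],[[0,0,0],[0,0,0]],[[0,0,0],[0,0,0]],[[0,0,0],[0,0,0]]], gripper=0.07)

```text
time_s: 17.18
position: [0.5, -0.0684, 0.123]
tcp_rot: [[0.406, 0.001, -0.914], [0.914, -0.0, 0.406], [0.0, -1.0, -0.001]]
force: [0.1, -0.3, 0.5]
opening: 0.799
```

play_rows(commands=[[[0,0,0],[0,0,0]],[[0,0,0],[0,0,0]],[[0,0,0],[0,0,0]],[[0,0,0],[0,0,0]]], gripper=0.046)

```text
time_s: 17.68
position: [0.4998, -0.0684, 0.123]
tcp_rot: [[0.406, 0.0, -0.914], [0.914, -0.0, 0.406], [0.0, -1.0, -0.0]]
force: [-0.3, -0.6, 0.2]
opening: 0.539
```

play_rows(commands=[[[0,0,0],[0,0,0]],[[0,0,0],[0,0,0]],[[0,0,0],[0,0,0]],[[0,0,0],[0,0,0]]], gripper=0.035)

```text
time_s: 18.18
position: [0.4998, -0.0684, 0.123]
tcp_rot: [[0.406, 0.0, -0.914], [0.914, -0.0, 0.406], [-0.0, -1.0, -0.0]]
force: [-0.1, -1.6, 0.8]
opening: 0.411
```

play_rows(commands=[[[0,0,0],[0,0,0]],[[0,0,0],[0,0,0]],[[0,0,0],[0,0,0]],[[0,0,0],[0,0,0]],[[0,0,0],[0,0,0]],[[0,0,0],[0,0,0]]], gripper=0.07)

```text
time_s: 18.92
position: [0.4997, -0.0683, 0.1229]
tcp_rot: [[0.406, -0.0, -0.914], [0.914, 0.0, 0.406], [-0.0, -1.0, 0.0]]
force: [0.5, -0.1, 0.7]
opening: 0.804
```

play_rows(commands=[[[0,0,0],[0,0,0]],[[0,0,0],[0,0,0]],[[0,0,0],[0,0,0]],[[0,0,0],[0,0,0]]], gripper=0.046)

```text
time_s: 19.42
position: [0.4997, -0.0683, 0.123]
tcp_rot: [[0.406, -0.0, -0.914], [0.914, 0.0, 0.406], [0.0, -1.0, 0.0]]
force: [-0.9, -1.1, 2.0]
opening: 0.543
```

play_rows(commands=[[[0,0,0],[0,0,0]],[[0,0,0],[0,0,0]],[[0,0,0],[0,0,0]],[[0,0,0],[0,0,0]]], gripper=0.035)

```text
time_s: 19.92
position: [0.4996, -0.0684, 0.123]
tcp_rot: [[0.406, -0.0, -0.914], [0.914, -0.0, 0.406], [-0.0, -1.0, 0.0]]
force: [-2.7, -1.4, 2.3]
opening: 0.409
```

```bash
python3 - <<'E'
from h import *
s=read_state();print(s['opening']*87,s['force'])
b=cap('top')
B=b['frame'][150:250,270:380]
cv2.imwrite('pics/g.png',cv2.resize(B,(660,600),interpolation=2)[:,:,::-1])
tinpos()
E
```

```text
35.57946106325334 [-2.68580209 -1.42387376  2.31657475]
scene white rows z>.07 |x|<.01:
[(-100, 60), (-94, 52), (-88, 64), (-82, 0), (-76, 0), (-70, 0), (-64, 0), (-58, 0), (-52, 0), (-46, 0), (-40, 0), (-34, 0), (-28, 0), (-22, 0), (-16, 0), (-10, 0), (-4, 0), (2, 0), (8, 0), (14, 0), (20, 0), (26, 0), (32, 55), (38, 0), (44, 0), (50, 0), (56, 0), (62, 0), (68, 0), (74, 0), (80, 0), (86, 0), (92, 0), (98, 0), (104, 0), (110, 0), (116, 0), (122, 0), (128, 0), (134, 88)]
top white rows z>.07 |x|<.01:
[(-100, 0), (-94, 0), (-88, 0), (-82, 0), (-76, 0), (-70, 0), (-64, 0), (-58, 0), (-52, 0), (-46, 0), (-40, 0), (-34, 0), (-28, 0), (-22, 0), (-16, 0), (-10, 0), (-4, 0), (2, 0), (8, 0), (14, 0), (20, 0), (26, 0), (32, 0), (38, 69), (44, 81), (50, 86), (56, 86), (62, 85), (68, 85), (74, 86), (80, 84), (86, 85), (92, 86), (98, 85), (104, 86), (110, 85), (116, 84), (122, 85), (128, 85), (134, 83)]
```

View pics/g.png

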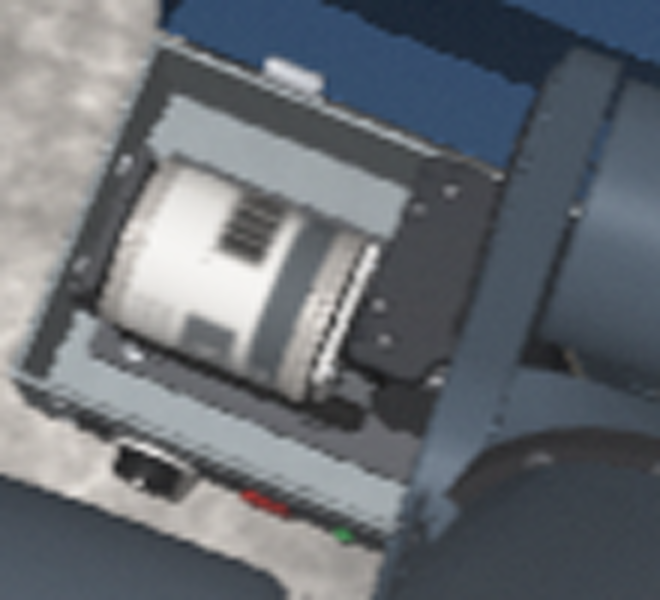

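play_rows(commands=[[[0,0,0],[0,0,0]],[[0,0,0],[0,0,0]],[[0,0,0],[0,0,0]],[[0,0,0],[0,0,0]],[[0,0,0],[0,0,0]],[[0,0,0],[0,0,0]]], gripper=0.07)

```text
time_s: 20.82
position: [0.4999, -0.0684, 0.123]
tcp_rot: [[0.406, 0.0, -0.914], [0.914, -0.0, 0.406], [0.0, -1.0, -0.0]]
force: [-0.1, -0.1, -0.1]
opening: 0.794
```

play_rows(commands=[[[0,0,0],[0,0,0]],[[0,0,0],[0,0,0]],[[0,0,0],[0,0,0]],[[0,0,0],[0,0,0]]], gripper=0.05)

```text
time_s: 21.32
position: [0.4998, -0.0683, 0.123]
tcp_rot: [[0.406, 0.0, -0.914], [0.914, 0.0, 0.406], [0.0, -1.0, -0.0]]
force: [-0.1, -0.9, 1.0]
opening: 0.583
```

play_rows(commands=[[[0,0,0],[0,0,0]],[[0,0,0],[0,0,0]],[[0,0,0],[0,0,0]]], gripper=0.043)

```text
time_s: 21.7
position: [0.4998, -0.0683, 0.123]
tcp_rot: [[0.406, 0.0, -0.914], [0.914, 0.0, 0.406], [0.0, -1.0, -0.0]]
force: [0.0, -1.1, 1.3]
opening: 0.501
```

play_rows(commands=[[[0,0,0],[0,0,0]],[[0,0,0],[0,0,0]],[[0,0,0],[0,0,0]],[[0,0,0],[0,0,0]]], gripper=0.034)

```text
time_s: 22.2
position: [0.4997, -0.0684, 0.123]
tcp_rot: [[0.406, -0.0, -0.914], [0.914, -0.0, 0.406], [-0.0, -1.0, -0.0]]
force: [-1.5, -1.2, 3.9]
opening: 0.417
```

```bash
python3 - <<'E'
from h import *
s=read_state();print(s['opening']*87,loc(np.array(s['position'])),s['force'])
b=cap('top');T=np.array(b['cam_to_world'])
ys=np.arange(.0,.150,.002)
P=np.array([wor([0,y,.088]) for y in ys]);W=np.linalg.inv(T);pc=P@W[:3,:3].T+W[:3,3]
uv=cv2.projectPoints(pc,np.zeros(3),np.zeros(3),np.array(b['mtx']),np.array(b['dist_coeffs']))[0][:,0].astype(np.float32)
g=cv2.remap(b['frame'],uv[:,0],uv[:,1],cv2.INTER_LINEAR)[:,0]
print([(int(y*1000),*map(int,c)) for y,c in zip(np.round(ys,3)+1e-6,g)])
cv2.imwrite('pics/h.png',cv2.resize(b['frame'][150:250,270:380],(660,600),interpolation=2)[:,:,::-1])
E
```

```text
36.30544698138642 [-0.00036379 -0.06561554  0.12300927] [-1.53984095 -1.16281512  3.85632385]
[(0, 68, 74, 83), (2, 66, 68, 74), (4, 70, 72, 77), (6, 71, 74, 78), (8, 71, 73, 77), (10, 71, 73, 78), (12, 72, 74, 78), (14, 71, 72, 78), (16, 71, 73, 77), (18, 72, 73, 77), (20, 71, 72, 77), (22, 70, 71, 75), (24, 65, 65, 70), (26, 71, 72, 76), (28, 72, 73, 78), (30, 71, 72, 77), (32, 70, 71, 76), (34, 67, 68, 73), (36, 63, 64, 67), (38, 54, 54, 56), (40, 107, 106, 106), (42, 185, 184, 183), (44, 189, 188, 186), (46, 136, 135, 134), (48, 182, 177, 173), (50, 198, 193, 189), (52, 180, 174, 171), (54, 202, 197, 192), (56, 207, 202, 198), (58, 164, 163, 162), (60, 108, 114, 118), (62, 106, 112, 117), (64, 105, 112, 117), (66, 105, 112, 117), (68, 109, 115, 120), (70, 128, 132, 136), (72, 194, 194, 193), (74, 236, 235, 233), (76, 244, 242, 240), (78, 242, 240, 238), (80, 241, 240, 237), (82, 241, 239, 236), (84, 239, 238, 236), (86, 241, 239, 237), (88, 240, 238, 237), (90, 239, 237, 235), (92, 242, 240, 238), (94, 240, 238, 236), (96, 237, 236, 233), (98, 237, 236, 233), (100, 241, 239, 237), (102, 244, 242, 240), (104, 244, 243, 240), (106, 244, 243, 240), (108, 244, 243, 241), (110, 244, 243, 241), (112, 244, 243, 241), (114, 244, 243, 241), (116, 244, 243, 241), (118, 245, 243, 241), (120, 243, 241, 239), (122, 233, 230, 227), (124, 222, 217, 213), (126, 218, 213, 208), (128, 199, 193, 188), (130, 136, 133, 130), (132, 71, 71, 73), (134, 84, 85, 88), (136, 84, 86, 88), (138, 76, 78, 80), (140, 71, 74, 75), (142, 71, 74, 75), (144, 76, 77, 79), (146, 118, 124, 126), (148, 152, 155, 156)]
```

View pics/h.png

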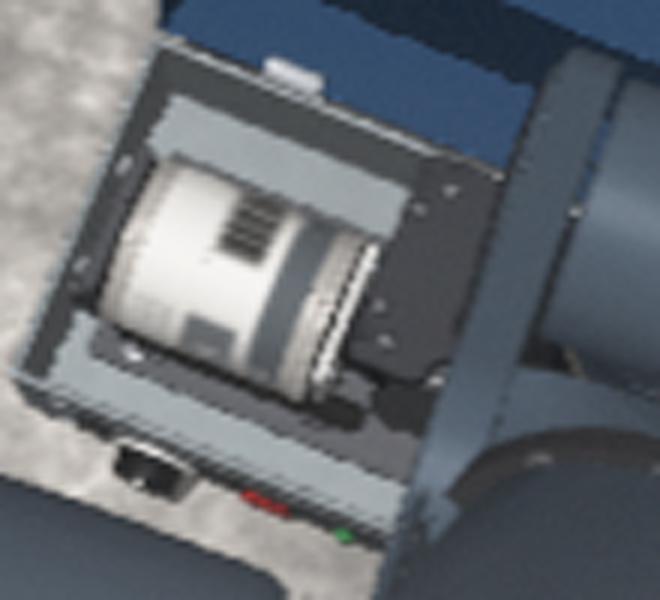

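The tin now spans y=0.047–0.130. With the cradle floated about +12 mm, the end plate is also at 0.130, so the tin is against it with the plate at its lid. The trigger still reached its stop, so one more careful stroke should stall.

play_rows(commands=[[[0,0,0],[0,0,0]],[[0,0,0],[0,0,0]],[[0,0,0],[0,0,0]],[[0,0,0],[0,0,0]],[[0,0,0],[0,0,0]],[[0,0,0],[0,0,0]]], gripper=0.07)

```text
time_s: 23.0
position: [0.4997, -0.0683, 0.1229]
tcp_rot: [[0.406, -0.0, -0.914], [0.914, 0.0, 0.406], [-0.0, -1.0, 0.0]]
force: [-0.4, -0.1, -0.2]
opening: 0.802
```

play_rows(commands=[[[0,0,0],[0,0,0]],[[0,0,0],[0,0,0]],[[0,0,0],[0,0,0]],[[0,0,0],[0,0,0]]], gripper=0.053)

```text
time_s: 23.5
position: [0.4998, -0.0682, 0.123]
tcp_rot: [[0.406, 0.0, -0.914], [0.914, 0.0, 0.406], [0.0, -1.0, -0.0]]
force: [-1.3, -0.5, 1.1]
opening: 0.618
```

play_rows(commands=[[[0,0,0],[0,0,0]],[[0,0,0],[0,0,0]],[[0,0,0],[0,0,0]]], gripper=0.048)

```text
time_s: 23.88
position: [0.4996, -0.0686, 0.1229]
tcp_rot: [[0.405, -0.0, -0.914], [0.914, -0.001, 0.405], [-0.001, -1.0, 0.0]]
force: [-0.2, -0.2, 1.9]
opening: 0.559
```

play_rows(commands=[[[0,0,0],[0,0,0]],[[0,0,0],[0,0,0]],[[0,0,0],[0,0,0]]], gripper=0.043)

```text
time_s: 24.25
position: [0.4997, -0.0683, 0.123]
tcp_rot: [[0.406, -0.0, -0.914], [0.914, 0.0, 0.406], [0.0, -1.0, 0.0]]
force: [-1.5, 0.0, 2.1]
opening: 0.5
```

play_rows(commands=[[[0,0,0],[0,0,0]],[[0,0,0],[0,0,0]],[[0,0,0],[0,0,0]]], gripper=0.039)

```text
time_s: 24.62
position: [0.4997, -0.0683, 0.123]
tcp_rot: [[0.406, -0.0, -0.914], [0.914, 0.0, 0.406], [-0.0, -1.0, 0.0]]
force: [-1.9, -0.5, 3.0]
opening: 0.458
```

play_rows(commands=[[[0,0,0],[0,0,0]],[[0,0,0],[0,0,0]],[[0,0,0],[0,0,0]],[[0,0,0],[0,0,0]]], gripper=0.034)

```text
time_s: 25.12
position: [0.4997, -0.0684, 0.123]
tcp_rot: [[0.406, -0.0, -0.914], [0.914, -0.0, 0.406], [-0.0, -1.0, 0.0]]
force: [-2.2, -1.8, 5.4]
opening: 0.414
```

```bash
cat >> h.py <<'E'
def prof():
    s=read_state();print(s['time_s'],s['opening']*87,np.round(s['force'],1))
    b=cap('top');W=np.linalg.inv(np.array(b['cam_to_world']))
    ys=np.arange(.03,.136,.002)
    P=np.array([wor([0,y,.088]) for y in ys]);pc=P@W[:3,:3].T+W[:3,3]
    uv=cv2.projectPoints(pc,np.zeros(3),np.zeros(3),np.array(b['mtx']),np.array(b['dist_coeffs']))[0][:,0].astype(np.float32)
    g=cv2.remap(b['frame'],uv[:,0],uv[:,1],cv2.INTER_LINEAR)[:,0]
    print([(int(y*1000+.1),int(c[0])) for y,c in zip(ys,g) if y<.075 or y>.118])
E
python3 -c "
from h import *
prof()"
```

```text
25.125 35.97655324915715 [-2.2 -1.8  5.4]
[(30, 71), (32, 70), (34, 66), (36, 61), (38, 54), (40, 106), (42, 184), (44, 190), (46, 137), (48, 182), (50, 197), (52, 178), (54, 202), (56, 209), (58, 172), (60, 117), (62, 106), (64, 106), (66, 105), (68, 109), (70, 128), (72, 193), (74, 236), (118, 245), (120, 243), (122, 234), (124, 220), (126, 217), (128, 200), (130, 138), (132, 70), (134, 83), (136, 84)]
```

```bash
python3 - <<'E'
from h import *
b=cap('top');W=np.linalg.inv(np.array(b['cam_to_world']))
ys=np.arange(-.03,.14,.002)
P=np.array([wor([0.005,y,.086]) for y in ys]);pc=P@W[:3,:3].T+W[:3,3]
uv=cv2.projectPoints(pc,np.zeros(3),np.zeros(3),np.array(b['mtx']),np.array(b['dist_coeffs']))[0][:,0]
def samp(fn,x0,y0,sx,sy,ox):
    im=cv2.imread('pics/'+fn,0)
    u=((uv[:,0]+.5-x0)*sx-.5+ox).astype(np.float32);v=((uv[:,1]+.5-y0)*sy-.5).astype(np.float32)
    g=cv2.remap(im,u,v,1)[:,0];print(fn,' '.join(f'{int(round(y*1000))}:{c}' for y,c in zip(ys,g)))
samp('e.png',240,110,2,364/180,400)
samp('f.png',270,150,400/110,3.64,400)
samp('g.png',270,150,6,6,0)
samp('h.png',270,150,6,6,0)
E
```

```text
e.png -30:77 -28:94 -26:96 -24:97 -22:96 -20:96 -18:97 -16:95 -14:95 -12:96 -10:93 -8:75 -6:48 -4:39 -2:40 0:41 2:47 4:59 6:128 8:204 10:187 12:104 14:82 16:94 18:98 20:91 22:83 24:88 26:136 28:177 30:179 32:181 34:177 36:138 38:104 40:101 42:103 44:103 46:101 48:116 50:168 52:221 54:229 56:194 58:144 60:117 62:116 64:116 66:117 68:119 70:115 72:124 74:156 76:199 78:228 80:234 82:234 84:234 86:234 88:234 90:235 92:234 94:234 96:235 98:232 100:212 102:190 104:187 106:178 108:130 110:60 112:32 114:31 116:34 118:43 120:63 122:79 124:75 126:85 128:122 130:157 132:157 134:128 136:82 138:66
f.png -30:92 -28:89 -26:84 -24:77 -22:74 -20:79 -18:83 -16:81 -14:82 -12:83 -10:82 -8:82 -6:83 -4:84 -2:81 0:74 2:67 4:70 6:72 8:73 10:74 12:73 14:72 16:73 18:72 20:73 22:74 24:73 26:74 28:68 30:66 32:85 34:88 36:71 38:84 40:66 42:125 44:184 46:187 48:185 50:188 52:156 54:116 56:105 58:108 60:106 62:106 64:111 66:167 68:227 70:239 72:211 74:160 76:125 78:119 80:124 82:123 84:124 86:125 88:125 90:154 92:202 94:234 96:240 98:240 100:240 102:240 104:240 106:241 108:240 110:240 112:240 114:238 116:222 118:1
[... 549 characters left out ...]
0:240 112:240 114:241 116:241 118:241 120:238 122:223 124:196 126:193 128:181 130:117 132:65 134:87 136:90 138:84
h.png -30:93 -28:89 -26:86 -24:80 -22:76 -20:80 -18:84 -16:83 -14:81 -12:82 -10:82 -8:83 -6:82 -4:82 -2:80 0:73 2:68 4:71 6:73 8:72 10:73 12:72 14:72 16:73 18:72 20:72 22:72 24:72 26:74 28:67 30:67 32:85 34:88 36:64 38:54 40:95 42:191 44:192 46:124 48:146 50:196 52:191 54:194 56:183 58:146 60:111 62:107 64:108 66:108 68:108 70:126 72:183 74:231 76:235 78:201 80:151 82:120 84:122 86:126 88:121 90:122 92:127 94:132 96:165 98:213 100:237 102:241 104:240 106:240 108:240 110:241 112:241 114:240 116:240 118:240 120:238 122:223 124:199 126:196 128:182 130:117 132:65 134:88 136:90 138:83
```

play_rows(commands=[[[0,0,0],[0,0,0]],[[0,0,0],[0,0,0]],[[0,0,0],[0,0,0]]], gripper=0.028)

```text
time_s: 25.6
position: [0.4997, -0.0683, 0.123]
tcp_rot: [[0.406, -0.0, -0.914], [0.914, 0.0, 0.406], [-0.0, -1.0, 0.0]]
force: [-2.6, -0.4, 4.0]
opening: 0.413
```

```bash
python3 -c "
from h import *
prof()"
```

```text
25.6 35.960640101232975 [-2.6 -0.4  4. ]
[(30, 72), (32, 70), (34, 66), (36, 63), (38, 57), (40, 109), (42, 185), (44, 191), (46, 133), (48, 153), (50, 187), (52, 177), (54, 202), (56, 209), (58, 172), (60, 117), (62, 106), (64, 105), (66, 106), (68, 109), (70, 126), (72, 190), (74, 235), (118, 245), (120, 243), (122, 234), (124, 219), (126, 215), (128, 199), (130, 138), (132, 69), (134, 83), (136, 84)]
```

play_rows(commands=[[[0,0,0],[0,0,0]],[[0,0,0],[0,0,0]],[[0,0,0],[0,0,0]],[[0,0,0],[0,0,0]],[[0,0,0],[0,0,0]],[[0,0,0],[0,0,0]],[[0,0,0],[0,0,0]]], gripper=0.075)

```text
time_s: 26.52
position: [0.4999, -0.0684, 0.123]
tcp_rot: [[0.406, 0.0, -0.914], [0.914, -0.0, 0.406], [0.0, -1.0, -0.0]]
force: [0.4, -0.2, 0.4]
opening: 0.858
```

```bash
sed -i 's/ys=np.arange(.03,.136,.002)/ys=np.arange(0,.136,.002)/' h.py; python3 - <<'E'
from h import *
prof()
c=cap('scene');t=cap('top')
cv2.imwrite('pics/r_s.png',c['frame'][:,:,::-1]);cv2.imwrite('pics/r_t.png',t['frame'][:,:,::-1])
A=cv2.resize(c['frame'][215:305,290:370],(400,450),interpolation=2);B=cv2.resize(t['frame'][150:240,280:360],(400,450),interpolation=2)
cv2.imwrite('pics/i.png',np.hstack([A,B])[:,:,::-1])
L=loc(cloud(c))
m=(abs(L[...,0])<.02)&(L[...,1]>-.08)&(L[...,1]<-.01)&(L[...,2]>.145)&(L[...,2]<.165)
print('trig pts',np.round(np.sort(L[m][:,1])[::3],3))
E
```

```text
26.525 74.68419923279792 [ 0.4 -0.2  0.4]
[(0, 68), (2, 66), (4, 71), (6, 73), (8, 73), (10, 72), (12, 71), (14, 73), (16, 71), (18, 71), (20, 70), (22, 70), (24, 65), (26, 68), (28, 70), (30, 71), (32, 70), (34, 67), (36, 69), (38, 140), (40, 181), (42, 205), (44, 209), (46, 168), (48, 111), (50, 106), (52, 104), (54, 104), (56, 107), (58, 122), (60, 180), (62, 230), (64, 243), (66, 243), (68, 242), (70, 241), (72, 239), (74, 241), (118, 147), (120, 77), (122, 83), (124, 81), (126, 103), (128, 144), (130, 165), (132, 165), (134, 132)]
trig pts [-0.043]
```

View pics/i.png

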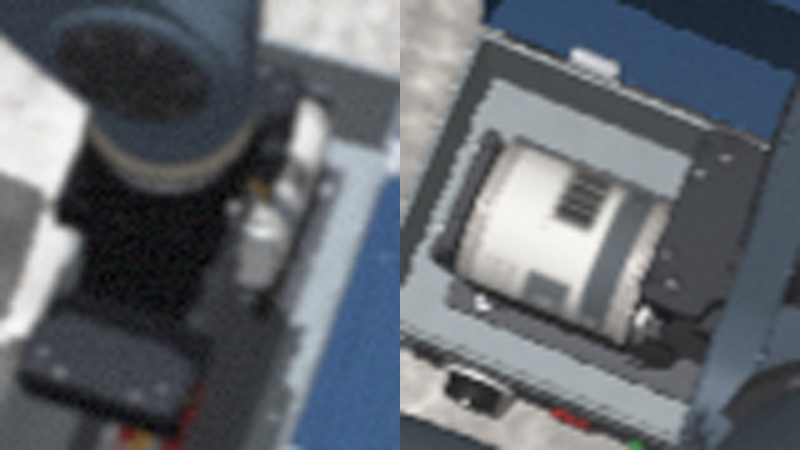

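```bash
python3 - <<'E'
from h import *
c=cap('scene');W=np.linalg.inv(np.array(c['cam_to_world']))
def px(p):
    q=W[:3,:3]@wor(p)+W[:3,3];return cv2.projectPoints(q[None],np.zeros(3),np.zeros(3),np.array(c['mtx']),np.array(c['dist_coeffs']))[0][0,0]
for y in(-.15,-.12,-.1,-.05,0,.03):print(y,px([0,y,.07]).round(1))
u0,v0=px([0,-.15,.07]);
# window in scene px
x0,x1,y0,y1=295,340,250,325
e=cv2.imread('pics/e.png');ox=230;oy=170;sx=2.0;sy=364/180
E=e[int((y0-oy)*sy):int((y1-oy)*sy),int((x0-ox)*sx):int((x1-ox)*sx)]
R_=cv2.imread('pics/r_s.png')[y0:y1,x0:x1]
cv2.imwrite('pics/j.png',np.hstack([cv2.resize(E,(360,600),interpolation=2),cv2.resize(R_,(360,600),interpolation=2)]))
E
```

```text
-0.15 [310.2 322.3]
-0.12 [314.4 311.7]
-0.1 [317.1 304.8]
-0.05 [323.7 287.9]
0 [330.  271.7]
0.03 [333.7 262.2]
```

View pics/j.png

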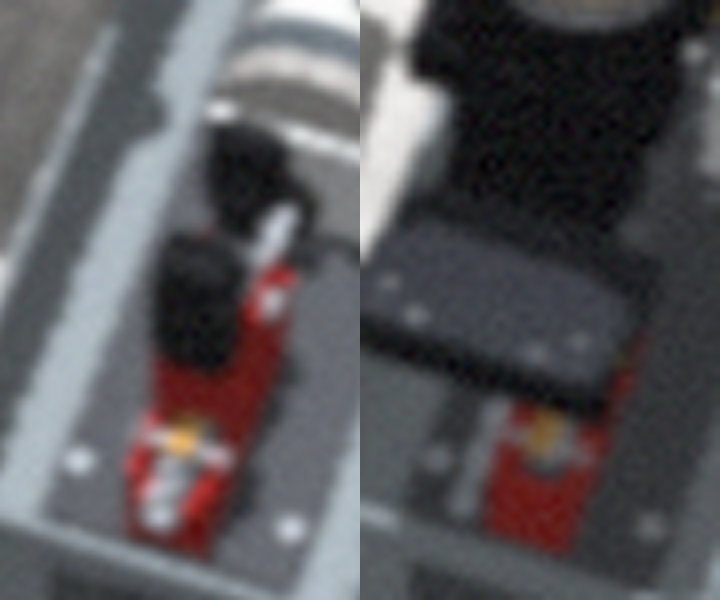

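The tail of the toothed bar (left: y≈-0.127; right: ≈-0.108) shows the bar has advanced about 20 mm. I'll squeeze again and track it numerically.

```bash
cat >> h.py <<'E'
def tail():
    c=capture('scene');s=read_state();W=np.linalg.inv(np.array(c['cam_to_world']))
    ys=np.arange(-.140,-.086,.003)
    pc=np.array([wor([0,y,.07]) for y in ys])@W[:3,:3].T+W[:3,3]
    uv=cv2.projectPoints(pc,np.zeros(3),np.zeros(3),np.array(c['mtx']),np.array(c['dist_coeffs']))[0][:,0].astype(np.float32)
    print(s['time_s'],round(s['opening']*87,1))
    for du in(-1.5,0,1.5):
        g=cv2.remap(c['frame'],uv[:,0]+np.float32(du),uv[:,1],1)[:,0].astype(int)
        print(du,' '.join('%d:%d/%d'%(round(y*1000),p[0],p[2]) for y,p in zip(ys,g)))
E
python3 -c "
from h import *
tail()"
```

```text
26.775 74.8
-1.5 -140:85/96 -137:76/84 -134:71/64 -131:79/45 -128:88/30 -125:93/22 -122:96/25 -119:101/26 -116:100/20 -113:100/26 -110:91/32 -107:84/39 -104:92/49 -101:107/64 -98:115/74 -95:110/54 -92:103/43 -89:75/32 -86:34/16
0 -140:85/93 -137:78/81 -134:79/56 -131:94/36 -128:99/26 -125:100/28 -122:101/26 -119:103/25 -116:104/28 -113:97/35 -110:81/50 -107:79/64 -104:100/71 -101:119/65 -98:120/61 -95:117/50 -92:102/45 -89:67/33 -86:24/18
1.5 -140:81/88 -137:73/69 -134:79/42 -131:95/28 -128:101/25 -125:102/27 -122:102/27 -119:106/30 -116:104/31 -113:88/41 -110:72/62 -107:85/79 -104:107/80 -101:117/83 -98:117/80 -95:108/69 -92:87/55 -89:45/32 -86:23/20
```

play_rows(commands=[[[0,0,0],[0,0,0]],[[0,0,0],[0,0,0]],[[0,0,0],[0,0,0]],[[0,0,0],[0,0,0]],[[0,0,0],[0,0,0]]], gripper=0.05)

```text
time_s: 27.4
position: [0.4998, -0.0683, 0.123]
tcp_rot: [[0.406, 0.0, -0.914], [0.914, 0.0, 0.406], [0.0, -1.0, 0.0]]
force: [-0.2, -1.1, 1.4]
opening: 0.582
```

```bash
python3 -c "
from h import *
tail()"
```

```text
27.45 50.5
-1.5 -140:89/97 -137:85/94 -134:80/86 -131:71/67 -128:80/48 -125:94/35 -122:98/30 -119:100/29 -116:102/27 -113:102/26 -110:103/28 -107:94/31 -104:86/32 -101:89/47 -98:101/62 -95:112/73 -92:104/62 -89:79/38 -86:38/24
0 -140:86/97 -137:84/94 -134:73/77 -131:76/58 -128:89/36 -125:99/29 -122:102/26 -119:100/25 -116:102/25 -113:105/28 -110:98/31 -107:80/40 -104:72/56 -101:90/60 -98:114/65 -95:118/61 -92:105/52 -89:63/33 -86:25/24
1.5 -140:87/95 -137:80/88 -134:72/69 -131:82/47 -128:96/34 -125:101/27 -122:102/26 -119:102/25 -116:106/28 -113:105/29 -110:91/36 -107:67/52 -104:70/61 -101:95/73 -98:113/82 -95:109/76 -92:82/54 -89:45/35 -86:24/23
```

play_rows(commands=[[[0,0,0],[0,0,0]],[[0,0,0],[0,0,0]],[[0,0,0],[0,0,0]],[[0,0,0],[0,0,0]]], gripper=0.03)

```text
time_s: 27.95
position: [0.4997, -0.0684, 0.123]
tcp_rot: [[0.406, -0.0, -0.914], [0.914, -0.0, 0.406], [-0.0, -1.0, 0.0]]
force: [-1.4, -1.0, 2.5]
opening: 0.408
```

```bash
python3 -c "
from h import *
tail()"
```

```text
28.0 35.8
-1.5 -140:89/97 -137:87/97 -134:84/95 -131:85/95 -128:83/92 -125:75/76 -122:75/50 -119:91/33 -116:98/30 -113:101/27 -110:98/21 -107:102/24 -104:104/30 -101:99/32 -98:87/37 -95:86/43 -92:86/43 -89:74/45 -86:32/26
0 -140:88/98 -137:84/93 -134:85/96 -131:85/95 -128:78/86 -125:74/66 -122:88/43 -119:99/30 -116:102/26 -113:101/29 -110:104/30 -107:107/28 -104:100/26 -101:89/46 -98:69/52 -95:74/51 -92:75/45 -89:60/38 -86:24/19
1.5 -140:85/96 -137:85/97 -134:86/97 -131:81/91 -128:74/77 -125:78/55 -122:92/36 -119:101/29 -116:99/25 -113:101/28 -110:104/27 -107:106/29 -104:97/32 -101:74/48 -98:56/55 -95:61/53 -92:67/48 -89:40/30 -86:25/23
```

play_rows(commands=[[[0,0,0],[0,0,0]],[[0,0,0],[0,0,0]],[[0,0,0],[0,0,0]],[[0,0,0],[0,0,0]],[[0,0,0],[0,0,0]],[[0,0,0.02],[0,0,0]],[[0,0,0.06],[0,0,0]],[[0,0,0.11],[0,0,0]],[[0,0,0.16],[0,0,0]],[[-0.02,0.04,0.2],[0,0,0]]], gripper=0.08)

```text
time_s: 29.25
position: [0.4817, -0.0299, 0.3254]
tcp_rot: [[0.409, 0.004, -0.913], [0.913, -0.002, 0.409], [0.0, -1.0, -0.005]]
force: [0.5, 0.5, -0.4]
opening: 0.919
```

play_rows(commands=[[[-0.02,0.05,0.02],[0,0,0]],[[-0.04,0.1,0.025],[0,0,0]],[[-0.06,0.15,0.025],[0,0,0]],[[-0.065,0.16,0.025],[0,0,0]]])

```text
time_s: 29.75
position: [0.413, 0.1338, 0.3482]
tcp_rot: [[0.402, -0.0, -0.916], [0.916, 0.0, 0.402], [0.0, -1.0, 0.0]]
force: [-0.0, 0.1, -0.8]
opening: 0.922
```

```bash
python3 - <<'E'
from h import *
print(read_state()['position'],read_state()['time_s'])
for n in('top','scene'):
    b=cap(n,'k_%s.png'%n);W=np.linalg.inv(np.array(b['cam_to_world']));L=loc(cloud(b))
    for x,z in((0.005,.086),(0,.07),(0,.06)):
        ys=np.arange(-.14,.06,.002)
        pc=np.array([wor([x,y,z]) for y in ys])@W[:3,:3].T+W[:3,3]
        uv=cv2.projectPoints(pc,np.zeros(3),np.zeros(3),np.array(b['mtx']),np.array(b['dist_coeffs']))[0][:,0].astype(np.float32)
        g=cv2.remap(b['frame'],uv[:,0],uv[:,1],1)[:,0]
        print(n,x,z,' '.join('%d:%d/%d'%(round(y*1000),p[0],p[2]) for y,p in zip(ys,g)))
    m=(abs(L[...,0])<.02)&(L[...,1]>-.08)&(L[...,1]<-.01)&(L[...,2]>.145)&(L[...,2]<.165)
    print('trig',np.round(np.percentile(L[m][:,1],[5,50,95]),3))
E
```

```text
[0.41298047 0.1338402  0.34815095] 29.75
top 0.005 0.086 -140:128/136 -138:155/166 -136:157/168 -134:157/167 -132:156/167 -130:157/167 -128:157/167 -126:157/167 -124:156/166 -122:156/167 -120:155/165 -118:154/164 -116:154/164 -114:145/153 -112:121/111 -110:101/53 -108:118/48 -106:117/49 -104:108/48 -102:114/63 -100:119/104 -98:106/109 -96:55/56 -94:46/47 -92:48/50 -90:51/52 -88:53/54 -86:55/56 -84:51/53 -82:45/46 -80:44/41 -78:56/39 -76:75/39 -74:86/41 -72:85/41 -70:85/40 -68:85/39 -66:85/43 -64:90/57 -62:110/104 -60:144/150 -58:134/140 -56:103/107 -54:71/74 -52:43/46 -50:35/37 -48:34/35 -46:36/37 -44:38/40 -42:42/44 -40:46/47 -38:43/45 -36:39/41 -34:49/38 -32:68/49 -30:86/76 -28:95/97 -26:96/102 -24:95/102 -22:95/102 -20:96/103 -18:96/102 -16:96/102 -14:96/101 -12:95/101 -10:95/101 -8:96/102 -6:97/102 -4:97/103 -2:97/103 0:96/103 2:96/102 4:96/103 6:94/101 8:96/102 10:98/104 12:95/100 14:81/86 16:62/65 18:49/50 20:43/43 22:43/42 24:43/43 26:48/48 28:87/86 30:165/162 32:182/179 34:136/134 36:129/123 38:183/174 40:184/175 42:185/176 44:179/172 46:149/148 48:109/118 50:98/109 52:99/110
[... 4937 characters left out ...]
5 -68:49/24 -66:38/25 -64:29/25 -62:24/26 -60:28/28 -58:30/29 -56:28/27 -54:26/25 -52:31/26 -50:35/26 -48:42/26 -46:55/33 -44:68/39 -42:72/46 -40:78/58 -38:85/69 -36:89/74 -34:92/78 -32:94/82 -30:105/99 -28:113/112 -26:120/124 -24:118/124 -22:110/117 -20:100/107 -18:104/112 -16:114/123 -14:123/133 -12:115/124 -10:103/111 -8:82/89 -6:75/80 -4:77/82 -2:92/102 0:107/118 2:120/129 4:123/133 6:133/146 8:156/169 10:171/185 12:176/191 14:175/189 16:168/181 18:152/163 20:117/124 22:83/88 24:53/55 26:50/52 28:53/55 30:64/65 32:81/83 34:100/103 36:111/115 38:121/124 40:131/133 42:159/162 44:187/190 46:204/208 48:193/197 50:166/169 52:160/160 54:168/167 56:195/194 58:208/207
trig [-0.079 -0.044 -0.038]
```

Arm clear of the view: released, the bar has advanced about 23 mm and the buffer is almost uncompressed, with the plate on the tin and the tin on the end plate. So the load is there only while squeezed. I'll go back with the gripper tilted about 10°, so the top camera can see the buffer during the hold.

play_rows(commands=[[[0.02,-0.045,0],[0.05,-0.022,0]],[[0.042,-0.095,0],[0.1,-0.044,0]],[[0.065,-0.145,0],[0.156,-0.068,0]],[[0.0885,-0.199,-0.02],[0.156,-0.068,0]],[[0.0885,-0.199,-0.06],[0.156,-0.068,0]],[[0.0885,-0.199,-0.11],[0.156,-0.068,0]],[[0.0885,-0.199,-0.16],[0.156,-0.068,0]],[[0.0885,-0.199,-0.195],[0.156,-0.068,0]],[[0.0885,-0.199,-0.21],[0.156,-0.068,0]],[[0.0885,-0.199,-0.21],[0.156,-0.068,0]]], gripper=0.082)

```text
time_s: 31.1
position: [0.5032, -0.0683, 0.1373]
tcp_rot: [[0.401, 0.067, -0.913], [0.9, 0.156, 0.407], [0.169, -0.986, 0.003]]
force: [0.6, -0.4, 0.3]
opening: 0.941
```

```bash
python3 - <<'E'
from h import *
s=read_state();print(s['time_s'],loc(np.array(s['position'])),np.round(s['force'],1),s['opening']*87);print(np.round(R.T@np.array(s['tcp_rot']),3))
E
```

```text
31.1 [ 0.00277794 -0.0641514   0.13729   ] [ 0.6 -0.4  0.3] 81.84596503043109
[[ 0.005 -0.002 -1.   ]
 [ 0.986  0.169  0.005]
 [ 0.169 -0.986  0.003]]
```

play_rows(commands=[[[-0.0025,0.002,-0.008],[0,0,0]],[[-0.0025,0.003,-0.014],[0,0,0]],[[-0.0025,0.003,-0.014],[0,0,0]]])

```text
time_s: 31.48
position: [0.5007, -0.0641, 0.1241]
tcp_rot: [[0.4, 0.068, -0.914], [0.901, 0.155, 0.405], [0.169, -0.986, 0.001]]
force: [-0.3, -0.0, 0.7]
opening: 0.947
```

play_rows(commands=[[[0,0,0],[0,0,0]],[[0,0,0],[0,0,0]],[[0,0,0],[0,0,0]],[[0,0,0],[0,0,0]],[[0,0,0],[0,0,0]]], gripper=0.048)

```text
time_s: 32.1
position: [0.5008, -0.0643, 0.1243]
tcp_rot: [[0.4, 0.068, -0.914], [0.901, 0.155, 0.406], [0.169, -0.986, 0.001]]
force: [-2.2, -2.0, 6.8]
opening: 0.57
```

```bash
cat >> h.py <<'E'
def buf(tag):
    s=read_state();print(round(s['time_s'],2),round(s['opening']*87,1),np.round(s['force'],1))
    b=cap('top','m_%s.png'%tag);W=np.linalg.inv(np.array(b['cam_to_world']))
    for x,z in((0.005,.086),(0,.065),(-.02,.08)):
        ys=np.arange(0.0,.064,.002)
        pc=np.array([wor([x,y,z]) for y in ys])@W[:3,:3].T+W[:3,3]
        uv=cv2.projectPoints(pc,np.zeros(3),np.zeros(3),np.array(b['mtx']),np.array(b['dist_coeffs']))[0][:,0].astype(np.float32)
        g=cv2.remap(b['frame'],uv[:,0],uv[:,1],1)[:,0]
        print(x,z,' '.join('%d:%d'%(round(y*1000),p[0]) for y,p in zip(ys,g)))
E
python3 -c "
from h import *
buf('48')"
```

```text
32.1 49.6 [-2.2 -2.   6.8]
0.005 0.086 0:61 2:61 4:61 6:60 8:60 10:61 12:62 14:63 16:61 18:60 20:58 22:54 24:50 26:39 28:42 30:44 32:43 34:44 36:76 38:184 40:208 42:143 44:130 46:171 48:187 50:191 52:198 54:170 56:130 58:105 60:104 62:104
0 0.065 0:62 2:59 4:63 6:93 8:114 10:95 12:65 14:64 16:64 18:63 20:64 22:109 24:169 26:134 28:60 30:47 32:46 34:46 36:52 38:105 40:191 42:186 44:143 46:172 48:228 50:224 52:224 54:220 56:182 58:122 60:108 62:107
-0.02 0.08 0:52 2:51 4:53 6:60 8:85 10:95 12:89 14:91 16:98 18:102 20:104 22:104 24:94 26:97 28:103 30:98 32:85 34:88 36:112 38:158 40:203 42:159 44:145 46:177 48:181 50:180 52:178 54:148 56:106 58:95 60:95 62:94
```

play_rows(commands=[[[0,0,0],[0,0,0]],[[0,0,0],[0,0,0]],[[0,0,0],[0,0,0]],[[0,0,0],[0,0,0]]], gripper=0.03)

```text
time_s: 32.65
position: [0.5007, -0.0644, 0.1241]
tcp_rot: [[0.4, 0.068, -0.914], [0.901, 0.155, 0.406], [0.169, -0.986, 0.001]]
force: [-1.6, -0.4, 5.8]
opening: 0.435
```

```bash
python3 -c "
from h import *
buf('30')"
```

```text
32.65 37.8 [-1.6 -0.4  5.8]
0.005 0.086 0:61 2:61 4:62 6:61 8:61 10:61 12:62 14:60 16:61 18:59 20:64 22:83 24:100 26:102 28:104 30:90 32:72 34:55 36:43 38:43 40:49 42:100 44:179 46:193 48:128 50:142 52:194 54:197 56:196 58:190 60:155 62:114
0 0.065 0:60 2:58 4:62 6:92 8:115 10:96 12:65 14:61 16:61 18:63 20:59 22:99 24:182 26:212 28:212 30:213 32:207 34:172 36:93 38:48 40:47 42:54 44:110 46:197 48:191 50:110 52:164 54:215 56:222 58:220 60:208 62:142
-0.02 0.08 0:52 2:52 4:51 6:59 8:85 10:97 12:89 14:91 16:98 18:102 20:104 22:105 24:105 26:106 28:106 30:107 32:106 34:103 36:101 38:102 40:103 42:134 44:197 46:206 48:151 50:120 52:164 54:175 56:177 58:170 60:140 62:105
```

While squeezed, the buffer is visibly compressed: its dark gap goes from 13 to about 9.3 mm, roughly 3.5 mm or 18 N on the tin. I'll check whether a firmer squeeze still moves the trigger.

play_rows(commands=[[[0,0,0],[0,0,0]],[[0,0,0],[0,0,0]],[[0,0,0],[0,0,0]],[[0,0,0],[0,0,0]]], gripper=0.015)

```text
time_s: 33.2
position: [0.5007, -0.0643, 0.1241]
tcp_rot: [[0.4, 0.068, -0.914], [0.901, 0.155, 0.406], [0.169, -0.986, 0.001]]
force: [-0.5, -0.9, 5.2]
opening: 0.429
```

```bash
python3 -c "
from h import *
buf('15')"
```

```text
33.2 37.3 [-0.5 -0.9  5.2]
0.005 0.086 0:61 2:61 4:60 6:61 8:61 10:62 12:62 14:61 16:61 18:59 20:64 22:83 24:101 26:103 28:103 30:89 32:72 34:56 36:44 38:45 40:48 42:99 44:178 46:192 48:129 50:142 52:195 54:197 56:196 58:190 60:156 62:113
0 0.065 0:60 2:59 4:61 6:92 8:115 10:97 12:66 14:60 16:62 18:63 20:61 22:101 24:182 26:213 28:214 30:214 32:203 34:160 36:81 38:50 40:46 42:55 44:112 46:196 48:191 50:110 52:163 54:215 56:222 58:220 60:207 62:142
-0.02 0.08 0:51 2:51 4:53 6:59 8:85 10:95 12:89 14:90 16:98 18:102 20:105 22:106 24:105 26:106 28:107 30:105 32:106 34:102 36:101 38:102 40:102 42:134 44:194 46:204 48:150 50:120 52:163 54:174 56:176 58:169 60:140 62:106
```

The trigger is at its stop with only about 15 N on the tin. There's time (33 s), so I'll do one more stroke with the buffer in view, to see where the pawl settles and whether I get a firmer press.

play_rows(commands=[[[0,0,0],[0,0,0]],[[0,0,0],[0,0,0]],[[0,0,0],[0,0,0]],[[0,0,0],[0,0,0]],[[0,0,0],[0,0,0]],[[0,0,0],[0,0,0]],[[0,0,0],[0,0,0]]], gripper=0.08)

```text
time_s: 34.12
position: [0.5007, -0.0643, 0.1239]
tcp_rot: [[0.4, 0.068, -0.914], [0.901, 0.155, 0.406], [0.169, -0.986, 0.001]]
force: [0.2, -1.4, -0.0]
opening: 0.914
```

```bash
python3 -c "
from h import *
buf('rel')"
```

```text
34.12 79.5 [ 0.2 -1.4 -0. ]
0.005 0.086 0:64 2:61 4:61 6:61 8:61 10:61 12:60 14:60 16:62 18:59 20:51 22:43 24:45 26:62 28:124 30:195 32:188 34:143 36:173 38:202 40:199 42:203 44:188 46:147 48:106 50:104 52:104 54:105 56:109 58:133 60:192 62:236
0 0.065 0:61 2:60 4:62 6:87 8:103 10:88 12:66 14:64 16:61 18:62 20:58 22:50 24:43 26:43 28:67 30:152 32:202 34:161 36:120 38:203 40:211 42:213 44:222 46:207 48:144 50:112 52:107 54:107 56:107 58:111 60:140 62:206
-0.02 0.08 0:47 2:49 4:53 6:61 8:85 10:96 12:89 14:91 16:99 18:104 20:104 22:105 24:92 26:105 28:161 30:213 32:198 34:126 36:129 38:166 40:175 42:178 44:163 46:130 48:104 50:94 52:94 54:94 56:96 58:120 60:171 62:214
```

play_rows(commands=[[[0,0,0],[0,0,0]],[[0,0,0],[0,0,0]],[[0,0,0],[0,0,0]],[[0,0,0],[0,0,0]],[[0,0,0],[0,0,0]]], gripper=0.055)

```text
time_s: 34.8
position: [0.5007, -0.0642, 0.1242]
tcp_rot: [[0.4, 0.068, -0.914], [0.901, 0.156, 0.406], [0.17, -0.986, 0.001]]
force: [-2.1, 0.1, 5.1]
opening: 0.64
```

```bash
python3 -c "
from h import *
buf('55')"
```

```text
34.8 55.7 [-2.1  0.1  5.1]
0.005 0.086 0:62 2:62 4:61 6:61 8:61 10:62 12:63 14:61 16:61 18:59 20:51 22:42 24:41 26:44 28:44 30:45 32:64 34:120 36:197 38:188 40:111 42:157 44:192 46:194 48:197 50:185 52:141 54:112 56:105 58:105 60:105 62:108
0 0.065 0:60 2:58 4:62 6:96 8:123 10:101 12:66 14:62 16:62 18:62 20:64 22:69 24:67 26:51 28:48 30:47 32:48 34:75 36:159 38:201 40:140 42:136 44:194 46:216 48:217 50:230 52:193 54:131 56:107 58:107 60:108 62:108
-0.02 0.08 0:52 2:52 4:52 6:59 8:86 10:95 12:89 14:91 16:99 18:102 20:105 22:106 24:94 26:96 28:105 30:99 32:119 34:157 36:192 38:184 40:122 42:142 44:168 46:171 48:173 50:159 52:126 54:95 56:94 58:94 60:95 62:98
```

play_rows(commands=[[[0,0,0],[0,0,0]],[[0,0,0],[0,0,0]],[[0,0,0],[0,0,0]],[[0,0,0],[0,0,0]]], gripper=0.044)

```text
time_s: 35.35
position: [0.5007, -0.0643, 0.1239]
tcp_rot: [[0.4, 0.067, -0.914], [0.901, 0.155, 0.406], [0.169, -0.986, 0.001]]
force: [-1.8, -0.8, 4.0]
opening: 0.512
```

```bash
python3 -c "
from h import *
buf('44')"
```

```text
35.35 44.5 [-1.8 -0.8  4. ]
0.005 0.086 0:61 2:61 4:60 6:61 8:61 10:61 12:62 14:60 16:59 18:57 20:64 22:83 24:99 26:85 28:66 30:51 32:43 34:43 36:48 38:66 40:158 42:199 44:154 46:110 48:168 50:194 52:194 54:198 56:175 58:133 60:104 62:104
0 0.065 0:61 2:59 4:62 6:88 8:103 10:89 12:67 14:62 16:62 18:63 20:65 22:109 24:183 26:210 28:169 30:94 32:47 34:48 36:46 38:44 40:98 42:185 44:215 46:161 48:166 50:222 52:221 54:221 56:224 58:191 60:122 62:109
-0.02 0.08 0:51 2:52 4:54 6:60 8:85 10:96 12:91 14:93 16:99 18:102 20:104 22:106 24:105 26:105 28:103 30:99 32:103 34:88 36:77 38:101 40:149 42:219 44:189 46:135 48:146 50:174 52:176 54:178 56:154 58:118 60:97 62:95
```

play_rows(commands=[[[0,0,0],[0,0,0]],[[0,0,0],[0,0,0]],[[0,0,0],[0,0,0]],[[0,0,0],[0,0,0]],[[0,0,0],[0,0,0]],[[0,0,0],[0,0,0]]], gripper=0.0)

```text
time_s: 36.15
position: [0.5006, -0.0643, 0.1238]
tcp_rot: [[0.4, 0.067, -0.914], [0.901, 0.155, 0.406], [0.169, -0.986, 0.001]]
force: [-1.5, -1.3, 1.3]
opening: 0.431
```

```bash
python3 - <<'E'
from h import *
buf('fin')
def width(fn,win):
    b=capture('top') if fn is None else None
    im=cv2.imread('pics/'+fn,0).astype(np.float32)
    c=width.c;W=np.linalg.inv(np.array(c['cam_to_world']));out=[]
    for x in(-.004,0,.004):
        for z in(.06,.065,.07,.075):
            ys=np.arange(*win,.0005)
            pc=np.array([wor([x,y,z]) for y in ys])@W[:3,:3].T+W[:3,3]
            uv=cv2.projectPoints(pc,np.zeros(3),np.zeros(3),np.array(c['mtx']),np.array(c['dist_coeffs']))[0][:,0].astype(np.float32)
            g=cv2.remap(im,uv[:,0],uv[:,1],cv2.INTER_CUBIC)[:,0]
            i=np.argmin(g[:]);
            l=i
            while l>0 and g[l]<110:l-=1
            r=i
            while r<len(g)-1 and g[r]<110:r+=1
            out.append((ys[l]*1e3,ys[r]*1e3,(r-l)*.5))
    o=np.array(out);print(fn,np.round(np.median(o,0),1),'spread',np.round(o[:,2].std(),1))
width.c=capture('top')
width('t0.png',(0,.001)) if 0 else None
width('k_top.png',(.012,.034));width('m_48.png',(.024,.042));width('m_44.png',(.027,.044));width('m_30.png',(.03,.049));width('m_15.png',(.03,.049));width('m_fin.png',(.03,.049))
E
```

```text
36.15 37.5 [-1.5 -1.3  1.3]
0.005 0.086 0:60 2:61 4:61 6:62 8:62 10:60 12:61 14:61 16:62 18:59 20:62 22:82 24:101 26:103 28:103 30:89 32:71 34:54 36:42 38:44 40:47 42:100 44:179 46:192 48:127 50:143 52:193 54:197 56:196 58:189 60:156 62:113
0 0.065 0:60 2:58 4:62 6:92 8:119 10:101 12:66 14:62 16:62 18:63 20:61 22:101 24:181 26:212 28:214 30:214 32:205 34:170 36:90 38:51 40:48 42:55 44:113 46:198 48:191 50:109 52:163 54:213 56:221 58:219 60:209 62:143
-0.02 0.08 0:52 2:53 4:54 6:60 8:86 10:97 12:93 14:93 16:98 18:102 20:104 22:105 24:105 26:106 28:107 30:105 32:106 34:103 36:101 38:102 40:101 42:126 44:194 46:205 48:150 50:120 52:164 54:174 56:175 58:169 60:139 62:105
k_top.png [17.  30.  13.2] spread 1.0
m_48.png [26.  38.5 12.5] spread 0.6
m_44.png [29.  40.5 11.5] spread 0.9
m_30.png [35.  44.   9.2] spread 1.3
m_15.png [34.8 44.   9.5] spread 1.3
m_fin.png [34.5 44.   9.2] spread 1.3
```

The hold repeats: the buffer is pressed from about 13.2 to 9.2 mm (≈4 mm, ≈20 N), the tin is on the end plate and the trigger is held. One last check that the hood and bystanders haven't moved, then I'll hand in.

```bash
python3 - <<'E'
from h import *
c=cap('scene');L=loc(cloud(c));f=c['frame'].astype(int)
k=(f[...,2]>f[...,0]+25)&(L[...,0]>.05)&(L[...,0]<.22)&(abs(L[...,1])<.16)&(L[...,2]>.2)&(L[...,2]<.26)
print('hood tilt',np.polyfit(L[k][:,0],L[k][:,2],1)[0])
a=cv2.imread('pics/t0.png').astype(int);b=cv2.imread('pics/m_fin.png').astype(int)
for n,(x0,x1,y0,y1) in dict(cup=(435,475,262,305),opener=(462,486,155,250),can=(168,212,260,300)).items(): print(n,np.abs(a[y0:y1,x0:x1]-b[y0:y1,x0:x1]).mean().round(1))
print(read_state()['time_s'],read_state()['opening']);print(hand_in())
E
```

```text
hood tilt -0.1727616706084731
cup 35.4
opener 22.8
can 17.7
36.3 0.4306148835835776
the job is handed in; nothing more can be done
None
```

```bash
python3 - <<'E'
import cv2,numpy as np
a=cv2.imread('pics/t0.png',0)
for fn in('k_top.png','m_fin.png'):
    b=cv2.imread('pics/'+fn,0)
    for n,(x0,x1,y0,y1) in dict(cup=(435,475,262,305),opener=(462,486,155,250),can=(168,212,260,300)).items():
        r=cv2.matchTemplate(b[y0-20:y1+20,x0-20:x1+20],a[y0:y1,x0:x1],cv2.TM_CCOEFF_NORMED);_,m,_,p=cv2.minMaxLoc(r);print(fn,n,round(m,2),'shift px',(p[0]-20,p[1]-20),a[y0:y1,x0:x1].mean(),b[y0:y1,x0:x1].mean())
E
```

```text
k_top.png cup 1.0 shift px (0, 0) 152.07558139534885 169.97674418604652
k_top.png opener 1.0 shift px (0, 0) 141.4188596491228 157.31710526315788
k_top.png can 0.85 shift px (0, 0) 91.51193181818182 98.16818181818182
m_fin.png cup 0.56 shift px (0, 0) 152.07558139534885 143.91046511627906
m_fin.png opener 1.0 shift px (0, 0) 141.4188596491228 164.77719298245614
m_fin.png can 1.0 shift px (0, 0) 91.51193181818182 109.1875
```

I opened the hood onto its stop and pumped the clamp until the tin was pressed against the end plate. I handed in at 36.3 s with the trigger still squeezed. The trigger never stalled short of its stop, which is the sign of tightness you gave, so I judged the press from the camera images instead.

**What went differently**
- **First grasp:** it closed on nothing, because the fingertips sit about 29 mm higher than the reported TCP implies. I measured this in the images, corrected for it and took hold of the handle.
- **Pumping:** it took eight full squeezes, a check of the buffer, and then a ninth squeeze that I held. For the last two I tilted the gripper about 10° so the top camera could see the buffer spring.

**Last checks**
- **Hood:** its tilt fits about 1.75 rad, fully open.
- **Tin:** it lies against the end plate, with the pressure plate on its lid.
- **Press:** the buffer is shortened by about 4 mm, give or take 1 mm. That is roughly 20 N on the tin, well under the 85 N limit. It was the same on both of the last two squeezes.
- **Bystanders:** the opener and pouring tin match their starting positions in the last picture. The cup matched poorly there (0.56), but it showed no shift and matched exactly in a picture 6 s earlier. I think the arm or its shadow is the cause, but did not confirm it.

**What disagreed:** after the third squeeze the bar gained no further teeth. When I checked it between squeezes, it had slipped back to just touching the tin, so the press depends on the trigger staying held.

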